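Clip a colour swatch slide onto the viewing stage

TASK

Take the swatch slide by its grip and mount it on the viewing stage: use the slide's own long side to push the tip of the sprung curved arm back, lower the slide flat behind the low fixed edge, let the arm ease it against that edge, and slide it along the edge until its end is snug against the small end stop. Then let go, leaving the arm pressing on it. Work gently: press only lightly against the stage, the edge, the stop and the arm, do not let the slide snap or drop, and leave the bottles and the jar alone.

Things in the scene. Friction and masses are not known exactly. Their poses are not given: they have to be found in the camera images.
- slide_grip (a point): Grip point of the loose swatch slide (60-125 g, either way round): white plate 56 (x) x 90 (y) x 8 mm thick with brown dots and, upright at its centre, a grey rib 36 (x) x 14 (y) x 40 mm tall to grip across its 14 mm (fingers closing along y). Point on the rib's centre line, 34 mm above the underside, 26 above the plate, 14 below the rib's top. Slide's axes, z up; starts flat on the table.
- pocket (a point): Point on the top face of the fixed dark grey stage, 22 mm above the table, centre of the lighter grey panel. The slide's underside is centred at x = 0 and within 9 mm of y = 0 here when mounted, its 90 mm side along y. Stage axes, z up. The slab spans x -93 to +57, y -96 to +80 mm from here. The curved arm is on the -x side, the fixed edge on the +x side, the end stop on the +y side.
- edge: Fixed edge: aluminium bar 12 x 102 x 6 mm high; its inner face is at x = +28 mm from pocket, y = -45 to +57; origin 45 mm along +y of pocket on that face, stage axes. The end stop, a bar 42 (x) x 12 x 6 mm high with a screw head, is clamped at x = -16 to +26; its inner face is set anywhere from y = +36 to +54 mm and its place is not measured: look, and find it by feel.
- clip_tip (a point): Tip of the sprung curved steel arm: axis of its upright post (10 mm diameter, from 2 to 24 mm above the stage top); point 13 mm above the stage top. At rest at x = -25, y = +5 mm from pocket, so its side reaches 8 mm into the slide's place; at x = -33 with the slide mounted. The arm's upright pivot is at x = -42, y = -70 mm from pocket.
- clip (a joint): Turn of the sprung arm in rad: 0 at rest, about 0.105 with the slide mounted, 0.25 at its end stop (tip 11 mm farther back than mounted). Growing values move the tip towards -x of the stage. The spring pushes the tip to +x with about 2.3 N at rest, 3 N mounted, 4.3 N at the end stop.
- colour_bottle_mark (a point): Bystander: amber bottle with white cap, 42 mm diameter, 115 mm tall; point at the centre of its underside.
- small_bottle_mark (a point): Bystander: small black bottle with white cap, 30 mm diameter, 68 mm tall; point at the centre of its underside.
- jar_mark (a point): Bystander: clear jar with white cap, 54 mm diameter, 60 mm tall; point at the centre of its underside.

How it is judged:
By the outcome, as a careful person would: the job done as asked, in the order asked, and still so for the second after the job is handed in, with the robot touching nothing.
It also fails if it takes over 72 s, if anything falls off the work surface, if the arm or the gripper's body presses on something with over 40 N, if the wrist force passes 120 N, or if a joint passes its speed limit or range.

ROBOT

A 6-joint arm with a two-finger parallel gripper is mounted at the origin on the work surface. World frame = base frame: x ahead of the robot, y to its left, z up, the work surface at z = 0. Lengths are in m, angles in rad, forces in N, time in s.
With the tool pointing down it reaches from about 0.35 to 0.975 m from the base axis. Payload 4.9 kg.
Tool frame: the origin (TCP) lies at the very end of the fingers, on their centre line; the grasp point (between the pads) lies behind it (manip.grip_depth is the z of the grasp point in the tool frame, in m); z points along the fingers, y is the direction in which the jaws open and shut (so a half turn about z gives the same grasp; the last joint's range is limited). The gripper opens to 85 mm and grips with 20 to 120 N. Pads are 22 mm wide; open, the fingers measure 114 mm over their backs; the gripper's body (76 mm by 85 mm) begins 54 mm behind the grasp point. The pads swing forward as they close: fully open they stand 13 mm farther back than shut.
Start: joints at [-1.307, 0.053, 1.613, -0, 1.476, -0.119], TCP at [0.233, -0.58, 0.231] pointing down, gripper open.
Joint ranges: [-3.01, 3.01], [-1.01, 2.22], [0.06, 2.58], [-1.02, 4.17], [0.09, 2.62], [-3.14, 3.14]. Speed limits (rad/s): [2.57, 2.57, 3.14, 3.14, 3.14, 3.14].

INTERFACE

Orientations are given as a unit quaternion [w, x, y, z].
In Python, from plant import state, optics, manip, silhouettes, place_of gives the robot as it stands. The module is installed in compiled form; this text tells all that it offers.
- The arm moves only by the tool jog_arm, never from a script. Its argument "increments" is a list of rows, each an object with "slide": the shift along the tool's x, y, z in mm, a list of three; "rotation": the turn, a rotation vector about the tool's x, y, z in degrees, a list of three. A call has 1 to 20 rows; each row shifts and turns the commanded pose from where the row before left it, along the tool's axes as they then stand; what a row does not reach is not made up. A row lasts 1/12 s, in which the tool goes at most 41.7 mm and 7.16 degrees, less where a joint would pass 70% of its speed; a pose out of reach is approached as far as the arm can. A call with a gripper value outside its range is refused whole. "fingers" is the opening, from 0 (shut) to 1 (fully open), set as the call begins (left out, the last holds). The fingers move at their own pace and stop on an object; the grip force is fixed at half the most. Time passes only in rows, so rows that do not move let the fingers close. It gives the time, the measured TCP pose, the force and the opening at its end, in the units of the state.
- state(): the state, without advancing time (a new reading comes with each control period).
- optics.grab_frame(name): name is "scene" or "top" or "wrist"; returns a dict with "frame" (420x560x3 uint8, blue, green, red), "camera_matrix" (3x3 intrinsics, pixels), "R" (3x3) and "t" (3): a world point X has camera coordinates R X + t. Camera axes: x right, y down, z forward; pixel columns grow to the right and rows downward; lengths in m; the calibration is good to about 2 mm. A picture is of the moment at which its call begins. There is no depth.
- manip.job_done(): hands the job in, once; it reports no verdict.
Trained networks look in the newest picture that a camera, given by its name, has taken for a name from the list of things; names that differ only in an ending like _2 or _b are one class to them, and where a whole thing is asked for, a point or a joint stands for the part that bears it (a point fixed in the world has none). Each returns a list of dicts, best first, with "score" (0 to 1); they miss things now and then, are a little off and sometimes report something else, mostly with a low value. They report only what shows in the picture. A call takes as long as a camera call.
- silhouettes(thing, camera): "mask" (420x560 bool, what is visible of it) and "bbox" ([left, top, right, bottom] in pixels, round what is visible of it).
- place_of(thing, camera): "uv" ([column, row] in pixels: a listed point, or the origin of a listed thing).
The state is a dict: "time": time; "joint_pos": joint angles; "joint_vel": joint speeds; "joint_efforts": joint torques, N m; "tool_pos": TCP position; "tool_rot": TCP orientation; "contact_force": force on the tool from outside, world axes, zero at the start; "ft_torque": the same for the moment, N m; "gripper_width": opening from 0.0 (shut) to 1.0 (fully open).
Only numpy, scipy, OpenCV 4.12 (cv2) and the standard library are available. Lean on these libraries where they do the work, as an engineer would, in place of code of your own. Each camera call takes 0.05 s, during which the arm holds its last target.

## Working session

There is one attempt and no reset: what is moved stays moved. The work goes in short steps, Python scripts to look and compute and a tool call to move; the robot and the scene stay as the last step left them, time stands still between calls to the robot, and variables do not carry over. Pictures are saved under pics/ and viewed, and the job is handed in when it is done.

Besides the shell and the picture viewer there is one more tool, called by a JSON object that holds its "fn" and its "kwargs". jog_arm: Moves the arm, as the interface text tells. Its arguments: {"type":"object","properties":{"increments":{"type":"array","items":{"type":"object","properties":{"slide":{"type":"array","items":{"type":"number"}},"rotation":{"type":"array","items":{"type":"number"}}}}},"fingers":{"type":"number"}},"required":["increments"]}

```bash
mkdir -p pics
cat > h.py <<'E'
import numpy as np, cv2
from plant import state, optics, manip, silhouettes, place_of
def grab(n,f=None):
    d=optics.grab_frame(n)
    if f: cv2.imwrite('pics/'+f,d['frame'])
    return d
def ray(d,uv):
    K=np.array(d['camera_matrix']);R=np.array(d['R']);t=np.array(d['t'])
    r=R.T@np.linalg.inv(K)@np.array([uv[0],uv[1],1.]);o=-R.T@t
    return o,r
def atz(d,uv,z):
    o,r=ray(d,uv);return o+r*(z-o[2])/r[2]
def proj(d,X):
    c=np.array(d['R'])@np.array(X)+np.array(d['t']);p=np.array(d['camera_matrix'])@c;return p[:2]/p[2]
def tri(a):
    A=np.zeros((3,3));b=np.zeros(3)
    for d,uv in a:
        o,r=ray(d,uv);r=r/np.linalg.norm(r);P=np.eye(3)-np.outer(r,r);A+=P;b+=P@o
    return np.linalg.solve(A,b)
E
python3 - <<'E'
from h import *
np.set_printoptions(precision=4,suppress=True)
print(state()); print(manip.grip_depth)
D={n:grab(n,n+'0.png') for n in('scene','top','wrist')}
for n in D:
    print(n,-np.array(D[n]['R']).T@D[n]['t'])
for th in('slide_grip','pocket','edge','clip_tip','colour_bottle_mark','small_bottle_mark','jar_mark'):
    for n in('scene','top'):
        print(th,n,[(np.round(p['uv'],1),round(p['score'],2)) for p in place_of(th,n)][:3])
E
```

```text
{'time': 0.0, 'joint_pos': array([-1.307 ,  0.0534,  1.6143,  0.    ,  1.476 , -0.119 ]), 'joint_vel': array([-0.0011, -0.0015, -0.0005,  0.0004, -0.0013,  0.    ]), 'joint_efforts': array([  0.0002, -39.3681, -37.0178,  -0.0001,   0.0069,  -0.    ]), 'tool_pos': array([ 0.2333, -0.5791,  0.23  ]), 'tool_rot': array([-0.001 ,  0.9817,  0.1902, -0.0001]), 'contact_force': array([-0.2344, -0.1996,  0.5583]), 'ft_torque': array([-0.0048, -0.0524,  0.0085]), 'gripper_width': 0.9968876034277407}
-0.0187
scene [1.0647 0.3796 0.5947]
top [ 0.4034 -0.0252  1.0882]
wrist [ 0.3084 -0.5472  0.3716]
slide_grip scene [(array([246.2, 161.9]), 0.84)]
slide_grip top [(array([351. , 238.6]), 0.61)]
pocket scene [(array([411.4, 233. ]), 0.8)]
pocket top [(array([167.2, 264. ]), 0.87)]
edge scene [(array([416.6, 256.1]), 0.62)]
edge top [(array([156.2, 242. ]), 0.87)]
clip_tip scene [(array([423.1, 222.6]), 0.71)]
clip_tip top [(array([157.7, 270. ]), 0.69), (array([348.2, 239.8]), 0.56)]
colour_bottle_mark scene [(array([266.8, 267.8]), 0.68)]
colour_bottle_mark top [(array([250.6, 157.3]), 0.7)]
small_bottle_mark scene [(array([235.3, 241.1]), 0.57)]
small_bottle_mark top [(array([292.6, 167.8]), 0.68)]
jar_mark scene [(array([267.2, 270.1]), 0.73), (array([170.8, 209.5]), 0.7)]
jar_mark top [(array([364.7, 161. ]), 0.64), (array([349.6, 241. ]), 0.62)]
```

View pics/scene0.png

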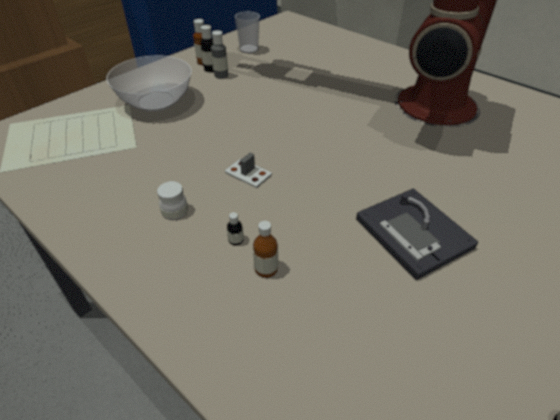

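View pics/top0.png

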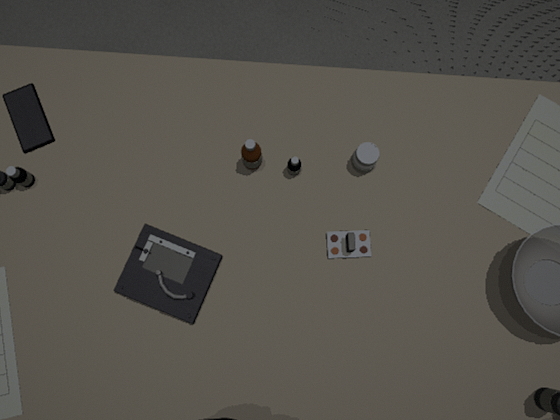

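View pics/wrist0.png

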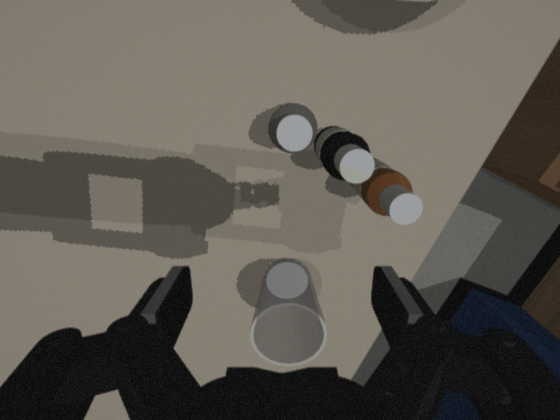

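Top view: the stage is at about (167,263) with the arm at (157,270)→(190,296), and the end stop at its upper left (145,250). The slide is at (349,243), with its long side roughly horizontal in the image. Next I'll get the geometry.

Run:
```python
from h import *
np.set_printoptions(precision=4,suppress=True)
D={n:grab(n) for n in('scene','top')}
def P(th,n):return place_of(th,n)[0]['uv']
for th,z in(('slide_grip',.034),('pocket',.022),('edge',.022),('clip_tip',.035),('colour_bottle_mark',0),('small_bottle_mark',0),('jar_mark',0)):
    a=P(th,'top');b=P(th,'scene')
    print(th,tri([(D['top'],a),(D['scene'],b)]),atz(D['top'],a,z),atz(D['scene'],b,z))
im=D['top']['frame']
# slab: dark region
def quad(mask,z):
    c=max(cv2.findContours(mask.astype(np.uint8),0,1)[0],key=cv2.contourArea)
    r=cv2.minAreaRect(c);pts=cv2.boxPoints(r)
    w=np.array([atz(D['top'],p,z)[:2] for p in pts]);
    print(pts,w,'ctr',w.mean(0));
    for i in range(4):
        e=w[(i+1)%4]-w[i];print(np.linalg.norm(e),np.degrees(np.arctan2(e[1],e[0])))
for th,z in(('clip',.022),('edge',.022),('pocket',.022),('slide_grip',.008)):
    s=silhouettes(th,'top')
    for q in s[:1]:
        print(th,q['score'],q['bbox'],q['mask'].sum()); quad(q['mask'],z)
cv2.imwrite('pics/stage.png',cv2.resize(im[215:330,105:230],None,fx=6,fy=5*1.2,interpolation=2)[:600*2])
cv2.imwrite('pics/slide.png',cv2.resize(im[220:270,315:385],None,fx=8,fy=8,interpolation=2))
```

```text
slide_grip [ 0.5719 -0.1657  0.0307] [ 0.5703 -0.1639  0.034 ] [ 0.5756 -0.1642  0.034 ]
pocket [0.504  0.2037 0.0244] [0.5049 0.2027 0.022 ] [0.5006 0.2044 0.022 ]Traceback (most recent call last):
  File "<stdin>", line 6, in <module>
  File "<stdin>", line 4, in P
IndexError: list index out of range
```

```bash
python3 -c "
import cv2;i=cv2.imread('pics/stage.png');print(i.shape);cv2.imwrite('pics/stage.png',cv2.resize(i,(650,598)))"
```

```text
[ WARN:0@0.020] global loadsave.cpp:275 findDecoder imread_('pics/stage.png'): can't open/read file: check file path/integrity
Traceback (most recent call last):
AttributeError: 'NoneType' object has no attribute 'shape'
```

Run:
```python
from h import *
np.set_printoptions(precision=4,suppress=True)
D={n:grab(n) for n in('scene','top')}
def P(th,n):
    q=place_of(th,n);return q[0]['uv'] if q else None
for th,z in(('edge',.022),('clip_tip',.035),('colour_bottle_mark',0),('small_bottle_mark',0),('jar_mark',0)):
    a=P(th,'top');b=P(th,'scene')
    print(th,atz(D['top'],a,z) if a is not None else 0,atz(D['scene'],b,z) if b is not None else 0)
im=D['top']['frame']
def quad(mask,z):
    c=max(cv2.findContours(mask.astype(np.uint8),0,1)[0],key=cv2.contourArea)
    r=cv2.minAreaRect(c);pts=cv2.boxPoints(r)
    w=np.array([atz(D['top'],p,z)[:2] for p in pts]);
    print(pts.tolist(),'ctr',w.mean(0),w.tolist());
    for i in range(2):
        e=w[(i+1)%4]-w[i];print(np.linalg.norm(e),np.degrees(np.arctan2(e[1],e[0])))
for th,z in(('clip',.022),('edge',.022),('slide_grip',.008)):
    s=silhouettes(th,'top')
    for q in s[:1]:
        print(th,q['score'],q['bbox'],q['mask'].sum()); quad(q['mask'],z)
hsv=im.astype(int).sum(2); sub=np.zeros_like(hsv);sub[215:330,105:230]=1
m=((hsv<190)&(sub>0));print('slab thr');quad(cv2.morphologyEx(m.astype(np.uint8),2,np.ones((3,3))),.022)
cv2.imwrite('pics/stage.png',cv2.resize(im[220:330,110:230],None,fx=5,fy=5,interpolation=2))
cv2.imwrite('pics/slide.png',cv2.resize(im[220:270,315:385],None,fx=8,fy=8,interpolation=2))
```

```text
edge [0.5453 0.2293 0.022 ] [0.5491 0.2397 0.022 ]
clip_tip [0.4822 0.2164 0.035 ] [0.4759 0.2142 0.035 ]
colour_bottle_mark [0.7391 0.0524 0.    ] [0.7333 0.0468 0.    ]
small_bottle_mark [ 0.7322 -0.044   0.    ] [ 0.7286 -0.0363  0.    ]
jar_mark [ 0.7546 -0.1925  0.    ] [ 0.755  -0.1932  0.    ]
clip 0.58 [158.3, 271.0, 194.9, 298.7] 121
[[176.0, 297.0], [176.0, 291.0], [192.0, 291.0], [192.0, 297.0]] ctr [0.4422 0.1614] [[0.4351051214020063, 0.17677818553149707], [0.44697239923407756, 0.17811570376071448], [0.44925145078750267, 0.1459341435187157], [0.4373772725197317, 0.14467522462975882]]
0.011942413414258387 6.430464830151076
0.03226215887991016 -85.9491587438556
edge 0.68 [150.2, 234.8, 196.5, 257.8] 272
[[146.75863647460938, 239.10342407226562], [149.17242431640625, 233.06893920898438], [195.03448486328125, 251.41375732421875], [192.62069702148438, 257.4482421875]] ctr [0.5387 0.1992] [[0.5478235751700835, 0.2500318070041761], [0.5606847643345843, 0.24662445360475804], [0.5295190301988271, 0.1481930163306557], [0.5168299548674231, 0.15182346909693983]]
0.013304895486759642
[... 294 characters left out ...]
.5931499689862785, -0.11815196530600694], [0.6040273217072687, -0.20892922994657923], [0.5476877250239897, -0.21340853197916126], [0.5369971077241318, -0.12363608590579528]]
0.0914266294787319 -83.16713176039814
0.056517380522575884 -175.45423826353155
slab thr
[[112.24136352539062, 292.10345458984375], [142.862060546875, 220.65518188476562], [223.24139404296875, 255.10345458984375], [192.62069702148438, 326.5517272949219]] ctr [0.4818 0.199 ] [[0.43571382888682325, 0.3059809177051397], [0.5856842872223044, 0.2628982675138104], [0.5260605885440407, 0.08980409471368511], [0.37981825567078326, 0.13733279308116056]]
0.15603606352655378 -16.027995299718793
0.18307533449767616 -109.00668621996533
```

View pics/stage.png

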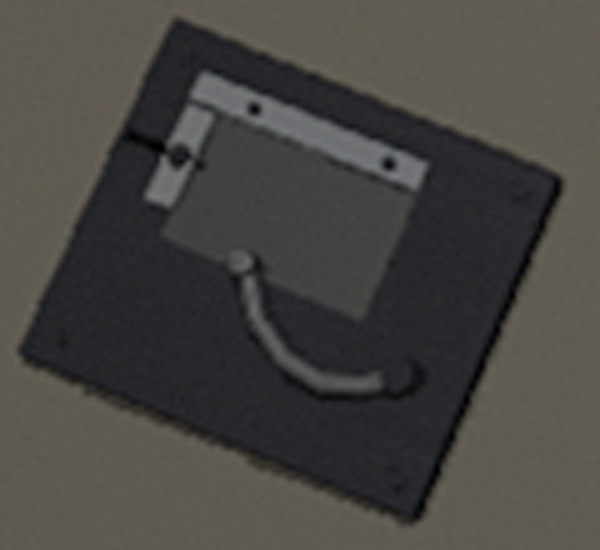

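View pics/slide.png

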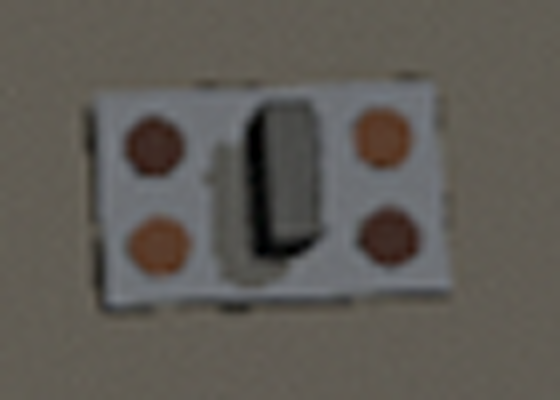

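Run:
```python
from h import *
D=grab('scene');im=D['frame']
cv2.imwrite('pics/stage_s.png',cv2.resize(im[180:285,345:485],None,fx=5,fy=5,interpolation=2))
cv2.imwrite('pics/slide_s.png',cv2.resize(im[145:195,215:285],None,fx=8,fy=8,interpolation=2))
```

```text
(no output)
```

View pics/stage_s.png

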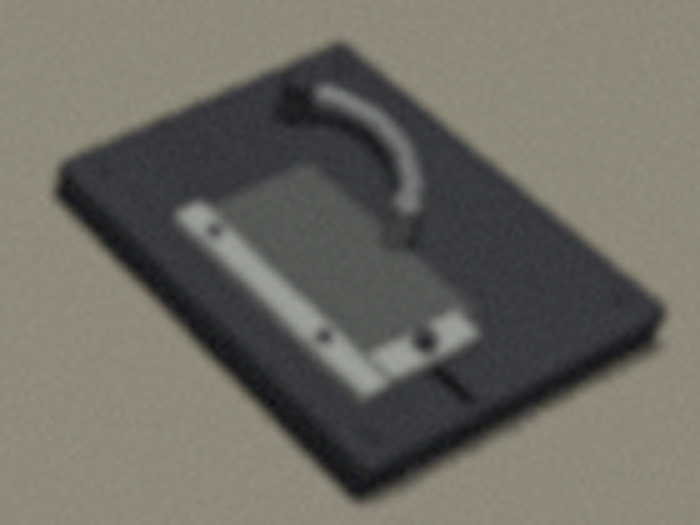

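View pics/slide_s.png

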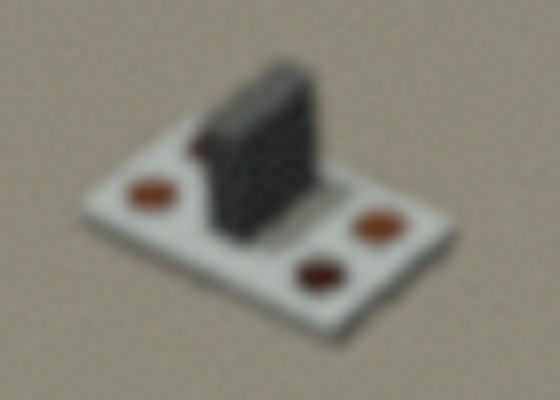

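Run:
```python
from h import *
from scipy.optimize import least_squares
T=grab('top');S=grab('scene')
def un(p,o,k):return np.array(o)+(np.array(p)+.5)/k-.5
st=[((57,80,0),(178,18)),((57,-96,0),(562,180)),((-93,-96,0),(415,522)),((-93,80,0),(20,352)),((40,57,6),(200,70)),((40,-45,6),(430,162)),((28,-45,6),(421,190)),((-28,45,0),(162,237)),((-28,-45,0),(365,322))]
ss=[((57,80,0),(362,470)),((57,-96,0),(62,170)),((-93,-96,0),(340,42)),((-93,80,0),(662,312)),((40,57,6),(368,398)),((40,-45,6),(175,214)),((28,-45,6),(208,197)),((-28,-45,0),(308,163))]
def fit(A,B,z0,oa,ob,ka,x0):
    def f(p,cams,full=False):
        c,s=np.cos(p[2]),np.sin(p[2]);r=[]
        for cam,L,o in((T,A,oa),(S,B,ob)):
            if (cam is T and 't' in cams) or (cam is S and 's' in cams):
                for X,q in L:
                    X=np.array(X)/1000;w=[p[0]+c*X[0]-s*X[1],p[1]+s*X[0]+c*X[1],z0+X[2]]
                    r.append(proj(cam,w)-un(q,o,ka))
        return np.ravel(r)
    for cams in('t','s','ts'):
        q=least_squares(f,x0,args=(cams,),loss='soft_l1');print(cams,q.x[:2].round(4),np.degrees(q.x[2]).round(2),np.abs(q.fun).max().round(2),np.sqrt((q.fun**2).mean()).round(2))
    print(q.fun.reshape(-1,2).round(1).tolist())
    return q.x
p=fit(st,ss,.022,(110,220),(345,180),5,[.504,.203,-.307])
a=[((28,45,0),(98,95)),((28,-45,0),(437,82)),((-28,-45,0),(450,288)),((-28,45,0),(105,302))]
b=[((28,45,0),(335,325)),((28,-45,0),(82,207)),((-28,45,0),(457,230))]
g=fit(a,b,.008,(315,220),(215,145),8,[.57,-.166,0.1])
# stop inner face
c,s=np.cos(p[2]),np.sin(p[2])
def loc(w):d=w[:2]-p[:2];return 1000*np.array([c*d[0]+s*d[1],-s*d[0]+c*d[1]])
for q in((212,112),(172,208)):print('stop top',loc(atz(T,un(q,(110,220),5),.028)))
for q in((190,100),(147,203)):print('stop outer top',loc(atz(T,un(q,(110,220),5),.028)))
for q in((372,350),(462,310)):print('stop inner scene',loc(atz(S,un(q,(345,180),5),.028)))
for q in((390,383),(480,334)):print('stop outer scene',loc(atz(S,un(q,(345,180),5),.028)))
print('tip top', loc(atz(T,un((243,258),(110,220),5),.046)))
print(p,g,state()['time'])
```

```text
t [0.5028 0.2005] -18.13 1.04 0.49
s [0.5021 0.2017] -18.1 2.36 1.11
ts [0.5026 0.201 ] -18.15 2.12 0.88
[[-0.8, -0.5], [0.2, -1.0], [-0.4, 0.2], [-1.1, 0.4], [0.7, 0.2], [0.0, 0.6], [-0.6, 0.4], [0.0, 0.1], [-0.3, -0.1], [0.6, 0.4], [-1.6, -2.1], [0.3, -0.9], [1.9, -0.3], [-1.6, -0.4], [-0.4, 0.1], [-2.1, 1.2], [-0.4, 0.3]]
t [ 0.5705 -0.1674] 5.95 0.56 0.36
s [ 0.5695 -0.1655] 6.17 0.71 0.42
ts [ 0.57   -0.1667] 6.23 0.81 0.51
[[-0.8, -0.2], [-0.4, -0.1], [0.0, 0.7], [-0.1, 0.6], [-0.7, 0.6], [-0.6, -0.2], [-0.3, -0.8]]
stop top [26.05081125 46.50187124]
stop top [-15.71704493  44.80132293]
stop outer top [27.13905785 56.94964928]
stop outer top [-17.71346917  55.06600949]
stop inner scene [21.43340348 43.19605202]
stop inner scene [-20.54940497  44.97425113]
stop outer scene [26.58268571 57.78348182]
stop outer scene [-17.80639906  56.67795222]
tip top [-23.19337757   5.23546978]
[ 0.50258548  0.20097387 -0.31673731] [ 0.56995217 -0.16672385  0.10865284] 2.1
```

{"fn": "jog_arm", "kwargs": {"increments": [{"rotation": [0, 0, 5.2], "slide": [0, 0, 0]}, {"rotation": [0, 0, 5.2], "slide": [0, 0, 0]}, {"rotation": [0, 0, 5.3], "slide": [0, 0, 0]}, {"slide": [27.1, -26.7, 7]}, {"slide": [27.1, -26.7, 7]}, {"slide": [27.1, -26.7, 7]}, {"slide": [27.1, -26.7, 7]}, {"slide": [27.1, -26.7, 7]}, {"slide": [27.1, -26.7, 7]}, {"slide": [27.1, -26.7, 7]}, {"slide": [27.1, -26.7, 7]}, {"slide": [27.1, -26.7, 7]}, {"slide": [27.1, -26.7, 7]}, {"slide": [27.1, -26.7, 7]}, {"slide": [27.1, -26.7, 7]}, {"slide": [27.1, -26.7, 7]}, {"slide": [27.1, -26.7, 7]}, {"slide": [0, 0, 0]}, {"slide": [0, 0, 0]}], "fingers": 1}}

```text
invalid input
```

```bash
cat >> h.py <<'E'
def yaw(q): # 2a in deg
    return np.degrees(2*np.arctan2(q[2],q[1]))
def totool(dw,deg):
    a=np.radians(deg);return np.array([np.cos(a)*dw[0]+np.sin(a)*dw[1],np.sin(a)*dw[0]-np.cos(a)*dw[1],-dw[2]])*1000
def st():
    s=state();print('t',round(s['time'],2),'p',(s['tool_pos']*1000).round(1),'yaw',yaw(s['tool_rot']).round(2),'q',s['tool_rot'].round(4),'F',s['contact_force'].round(2),'M',s['ft_torque'].round(3),'g',round(s['gripper_width'],3));return s
E
python3 - <<'E'
from h import *
s=st()
w=grab('wrist','w1.png')
for q in place_of('slide_grip','wrist')[:2]: print(q, atz(w,q['uv'],.034))
print(manip.grip_depth)
E
```

```text
t 2.1 p [ 233.4 -579.7  231.3] yaw 21.93 q [ 0.      0.9817  0.1902 -0.    ] F [ 0.7   0.06 -0.57] M [0.026 0.032 0.065] g 1.001
-0.0187
```

View pics/w1.png

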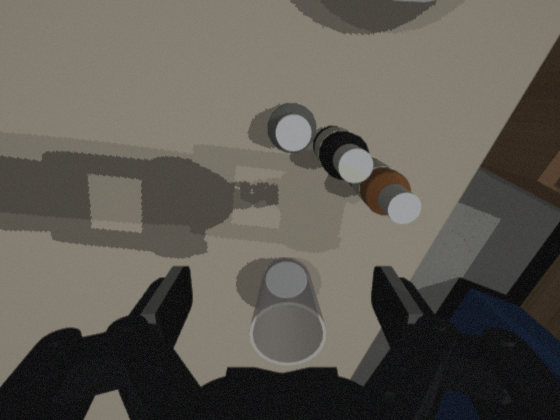

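The arm didn't move: the call was refused as invalid. I'll retry with both keys in every row.

{"fn": "jog_arm", "kwargs": {"increments": [{"slide": [0, 0, 0], "rotation": [0, 0, 5.2]}, {"slide": [0, 0, 0], "rotation": [0, 0, 5.2]}, {"slide": [0, 0, 0], "rotation": [0, 0, 5.3]}, {"slide": [27.1, -26.7, 7], "rotation": [0, 0, 0]}, {"slide": [27.1, -26.7, 7], "rotation": [0, 0, 0]}, {"slide": [27.1, -26.7, 7], "rotation": [0, 0, 0]}, {"slide": [27.1, -26.7, 7], "rotation": [0, 0, 0]}, {"slide": [27.1, -26.7, 7], "rotation": [0, 0, 0]}, {"slide": [27.1, -26.7, 7], "rotation": [0, 0, 0]}, {"slide": [27.1, -26.7, 7], "rotation": [0, 0, 0]}, {"slide": [27.1, -26.7, 7], "rotation": [0, 0, 0]}, {"slide": [27.1, -26.7, 7], "rotation": [0, 0, 0]}, {"slide": [27.1, -26.7, 7], "rotation": [0, 0, 0]}, {"slide": [27.1, -26.7, 7], "rotation": [0, 0, 0]}, {"slide": [27.1, -26.7, 7], "rotation": [0, 0, 0]}, {"slide": [27.1, -26.7, 7], "rotation": [0, 0, 0]}, {"slide": [27.1, -26.7, 7], "rotation": [0, 0, 0]}, {"slide": [0, 0, 0], "rotation": [0, 0, 0]}, {"slide": [0, 0, 0], "rotation": [0, 0, 0]}], "fingers": 1}}

```text
time: 3.78
tool_pos: [0.5706, -0.1651, 0.1326]
tool_rot: [-0.0, 0.998, 0.056, -0.001]
contact_force: [-1.2, -0.6, -0.2]
gripper_width: 1.0
```

Run:
```python
from h import *
s=st()
w=grab('wrist','w2.png')
for q in place_of('slide_grip','wrist')[:2]: print(q, atz(w,q['uv'],.034))
```

```text
t 3.78 p [ 570.6 -165.1  132.6] yaw 6.44 q [-2.000e-04  9.984e-01  5.620e-02 -6.000e-04] F [-1.2  -0.61 -0.15] M [0.005 0.001 0.002] g 1.0
{'uv': [280.7, 207.7], 'score': 0.72} [ 0.56983547 -0.16294683  0.034     ]
```

View pics/w2.png

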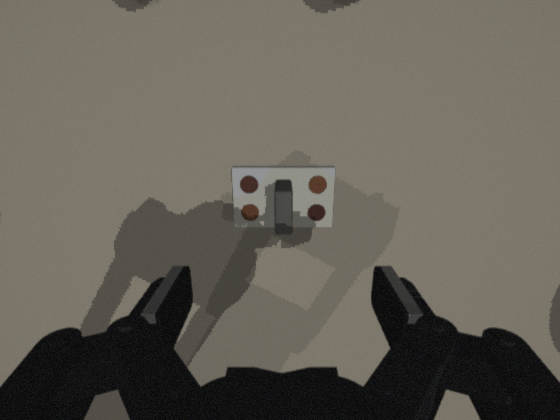

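Wrist view: the slide is at (284,197), square to the tool, with its corners at about (232,167) and (334,167) and the rib under the fingers' line. I'll fit its pose from this view.

Run:
```python
from h import *
w=grab('wrist');im=w['frame']
m=(im.min(2)>110).astype(np.uint8); m[:150]=0;m[240:]=0;m[:,:220]=0;m[:,350:]=0
m=cv2.morphologyEx(m,3,np.ones((25,25)))
c=max(cv2.findContours(m,0,1)[0],key=cv2.contourArea);print(cv2.contourArea(c))
q=cv2.approxPolyDP(cv2.convexHull(c),5,True)[:,0];print(q.tolist())
X=np.array([atz(w,p,.008)[:2] for p in q]);print(X.round(4).tolist(),X.mean(0))
r=cv2.minAreaRect((X*1000).astype(np.float32));print(r)
# rib top face
cv2.imwrite('pics/w2c.png',cv2.resize(im[150:245,220:350],None,fx=6,fy=6,interpolation=2))
```

```text
6486.5
[[349, 150], [349, 177], [329, 225], [257, 223], [220, 193], [221, 151]]
[[0.6177, -0.2179], [0.5947, -0.222], [0.5485, -0.2117], [0.5433, -0.1462], [0.5681, -0.1113], [0.6051, -0.1104]] [ 0.57956267 -0.1699022 ]
((577.4993286132812, -167.096435546875), (68.09654998779297, 113.04228210449219), 6.698665618896484)
```

View pics/w2c.png

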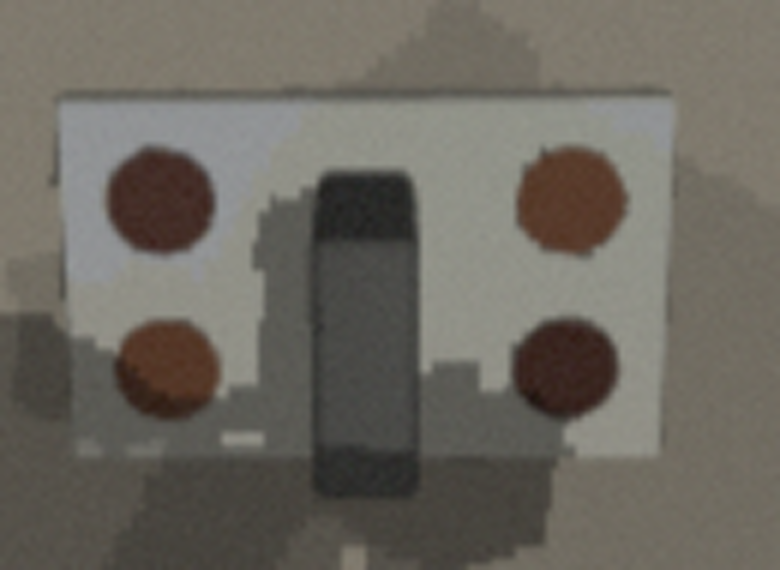

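Run:
```python
from h import *
w=grab('wrist')
u=lambda p:np.array([220,150])+(np.array(p)+.5)/6-.5
X=np.array([atz(w,u(p),.008)[:2]*1000 for p in((58,98),(675,98),(660,457),(75,457))]).astype(np.float32)
print(X,X.mean(0),cv2.minAreaRect(X))
Y=np.array([atz(w,u(p),.048)[:2]*1000 for p in((313,240),(413,240),(418,495),(313,495))]).astype(np.float32);print(Y.mean(0),cv2.minAreaRect(Y))
s=st();a=yaw(s['tool_rot'])
c=X.mean(0)/1000; print(totool([c[0]-s['tool_pos'][0],c[1]-s['tool_pos'][1],.0155-s['tool_pos'][2]],a))
```

```text
[[ 593.0316   -118.552376]
 [ 602.5586   -206.41945 ]
 [ 547.564    -212.93022 ]
 [ 537.97876  -124.231026]] [ 570.28326 -165.53326] ((570.2990112304688, -165.60586547851562), (55.375755310058594, 89.21560668945312), 6.167725563049316)
[ 570.647   -165.14565] ((570.6642456054688, -165.2969970703125), (34.491966247558594, 13.707898139953613), 6.165205478668213)
t 3.98 p [ 569.7 -168.   133.7] yaw 6.15 q [2.000e-04 9.986e-01 5.360e-02 2.000e-04] F [-0.08  0.07 -0.68] M [0.002 0.013 0.009] g 1.004
[  0.85074857  -2.42284652 118.21780839]
```

{"fn": "jog_arm", "kwargs": {"increments": [{"slide": [0.9, -2.4, 20], "rotation": [0, 0, 0]}, {"slide": [0, 0, 25], "rotation": [0, 0, 0]}, {"slide": [0, 0, 25], "rotation": [0, 0, 0]}, {"slide": [0, 0, 20], "rotation": [0, 0, 0]}, {"slide": [0, 0, 15], "rotation": [0, 0, 0]}, {"slide": [0, 0, 8], "rotation": [0, 0, 0]}, {"slide": [0, 0, 4], "rotation": [0, 0, 0]}, {"slide": [0, 0, 0], "rotation": [0, 0, 0]}, {"slide": [0, 0, 0], "rotation": [0, 0, 0]}], "fingers": 1}}

```text
time: 4.73
tool_pos: [0.5713, -0.1652, 0.0174]
tool_rot: [0.0, 0.999, 0.054, 0.001]
contact_force: [-0.4, 0.1, 0.8]
gripper_width: 0.998
```

Run:
```python
from h import *
st();grab('wrist','w3.png');st()
```

```text
t 4.73 p [ 571.3 -165.2   17.4] yaw 6.19 q [4.000e-04 9.985e-01 5.400e-02 8.000e-04] F [-0.37  0.1   0.76] M [-0.022 -0.023  0.014] g 0.998
t 4.78 p [ 571.6 -165.2   17.8] yaw 6.21 q [5.000e-04 9.985e-01 5.420e-02 1.100e-03] F [ 0.02 -0.83 -0.14] M [ 0.022 -0.065  0.014] g 1.004
```

View pics/w3.png

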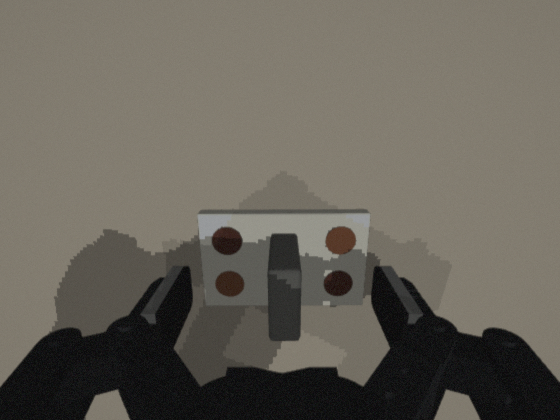

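The rib is centred between the pads (rib at columns 268–300, pads at 190 and 373). Closing the gripper.

{"fn": "jog_arm", "kwargs": {"increments": [{"slide": [0, 0, 1.5], "rotation": [0, 0, 0]}, {"slide": [0, 0, 0], "rotation": [0, 0, 0]}, {"slide": [0, 0, 0], "rotation": [0, 0, 0]}, {"slide": [0, 0, 0], "rotation": [0, 0, 0]}, {"slide": [0, 0, 0], "rotation": [0, 0, 0]}, {"slide": [0, 0, 0], "rotation": [0, 0, 0]}, {"slide": [0, 0, 0], "rotation": [0, 0, 0]}, {"slide": [0, 0, 0], "rotation": [0, 0, 0]}, {"slide": [0, 0, 0], "rotation": [0, 0, 0]}, {"slide": [0, 0, 0], "rotation": [0, 0, 0]}, {"slide": [0, 0, 0], "rotation": [0, 0, 0]}, {"slide": [0, 0, 0], "rotation": [0, 0, 0]}], "fingers": 0}}

```text
time: 5.78
tool_pos: [0.571, -0.1646, 0.0151]
tool_rot: [0.0, 0.999, 0.054, 0.0]
contact_force: [1.8, 0.6, 2.4]
gripper_width: 0.157
```

Run:
```python
from h import *
st();grab('wrist','w4.png');st();print(manip.grip_depth)
```

```text
t 5.78 p [ 571.  -164.6   15.1] yaw 6.23 q [1.000e-04 9.985e-01 5.440e-02 3.000e-04] F [1.78 0.63 2.44] M [ 0.026 -0.073 -0.005] g 0.157
t 5.83 p [ 571.  -164.6   15.1] yaw 6.23 q [1.000e-04 9.985e-01 5.440e-02 3.000e-04] F [ 0.63 -0.73  2.62] M [ 0.019 -0.036  0.019] g 0.155
-0.0187
```

View pics/w4.png

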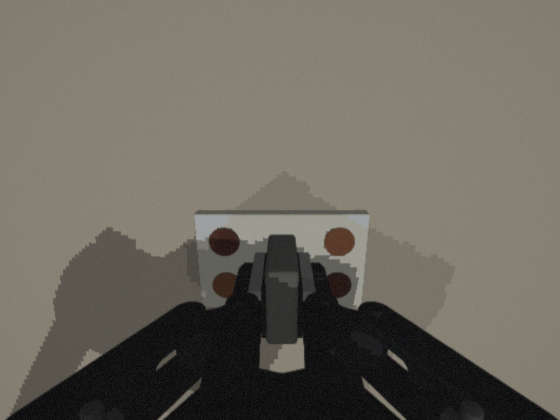

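{"fn": "jog_arm", "kwargs": {"increments": [{"slide": [0, 0, -5], "rotation": [0, 0, 0]}, {"slide": [0, 0, -15], "rotation": [0, 0, 0]}, {"slide": [0, 0, -20], "rotation": [0, 0, 6.1]}, {"slide": [0, 0, -20], "rotation": [0, 0, 6.1]}, {"slide": [0, 0, -15], "rotation": [0, 0, 6.1]}, {"slide": [0, 0, -10], "rotation": [0, 0, 6.1]}, {"slide": [-13.9, -26.6, 0], "rotation": [0, 0, 0]}, {"slide": [-13.9, -26.6, 0], "rotation": [0, 0, 0]}, {"slide": [-13.9, -26.6, 0], "rotation": [0, 0, 0]}, {"slide": [-13.9, -26.6, 0], "rotation": [0, 0, 0]}, {"slide": [-13.9, -26.6, 0], "rotation": [0, 0, 0]}, {"slide": [-13.9, -26.6, 0], "rotation": [0, 0, 0]}, {"slide": [-13.9, -26.6, 0], "rotation": [0, 0, 0]}, {"slide": [-13.9, -26.6, 0], "rotation": [0, 0, 0]}, {"slide": [-13.9, -26.6, 0], "rotation": [0, 0, 0]}, {"slide": [-13.9, -26.6, 0], "rotation": [0, 0, 0]}, {"slide": [-13.9, -26.6, 0], "rotation": [0, 0, 0]}, {"slide": [-13.9, -26.6, 0], "rotation": [0, 0, 0]}, {"slide": [0, 0, 0], "rotation": [0, 0, 0]}, {"slide": [0, 0, 0], "rotation": [0, 0, 0]}], "fingers": 0}}

```text
time: 7.5
tool_pos: [0.5106, 0.1918, 0.0991]
tool_rot: [0.0, 0.988, -0.156, -0.001]
contact_force: [0.2, -0.8, -0.9]
gripper_width: 0.156
```

Run:
```python
from h import *
st();grab('wrist','w5.png');st();im=grab('top')['frame']
cv2.imwrite('pics/t5.png',cv2.resize(im[205:330,90:230],None,fx=5,fy=4.8,interpolation=2))
```

```text
t 7.5 p [510.6 191.8  99.1] yaw -18.0 q [ 5.000e-04  9.877e-01 -1.564e-01 -7.000e-04] F [ 0.16 -0.84 -0.86] M [ 0.014 -0.03  -0.052] g 0.156
t 7.55 p [510.9 190.8  99.2] yaw -18.1 q [ 5.000e-04  9.876e-01 -1.573e-01 -6.000e-04] F [-0.08 -0.48 -2.14] M [-0.015 -0.055  0.02 ] g 0.159
```

View pics/w5.png

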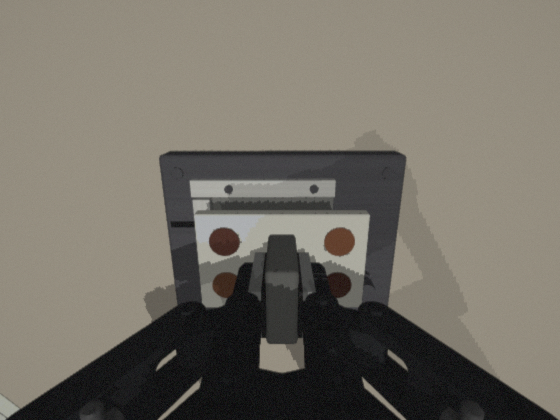

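View pics/t5.png

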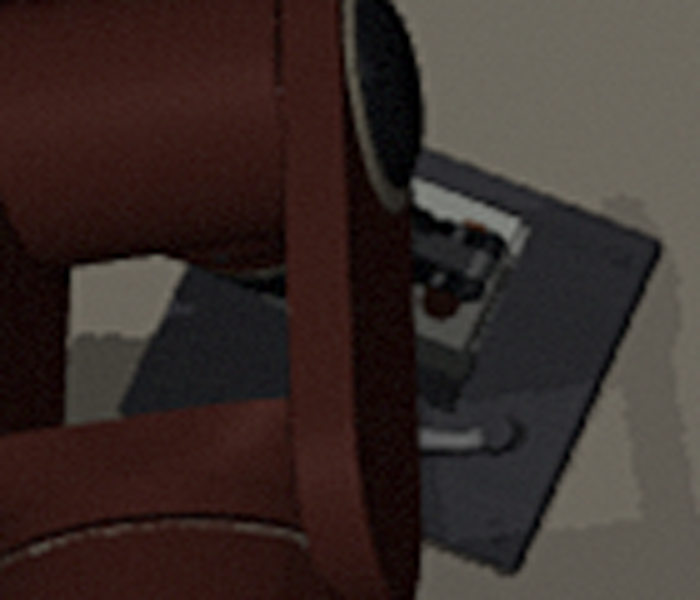

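The wrist view shows slab, bar (190–335, row 181–197) and stop (left at 193–212, row 200–212); they look parallel to the slide's front edge (row 212). I'll measure this more closely.

Run:
```python
from h import *
w=grab('wrist')
im=w['frame'];cv2.imwrite('pics/w5c.png',cv2.resize(cv2.convertScaleAbs(im[145:235,155:285],alpha=1.3),None,fx=6,fy=6,interpolation=2))
cv2.imwrite('pics/w5d.png',cv2.resize(cv2.convertScaleAbs(im[145:235,280:410],alpha=1.3),None,fx=6,fy=6,interpolation=2))
```

```text
(no output)
```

View pics/w5c.png

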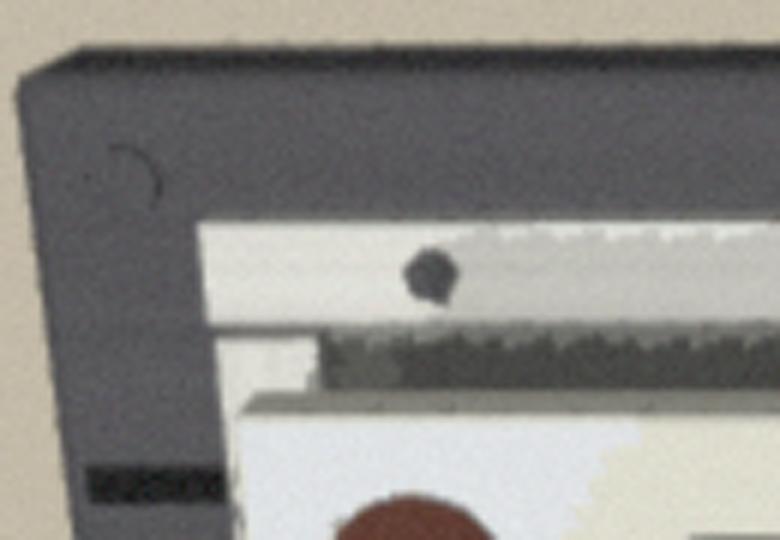

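View pics/w5d.png

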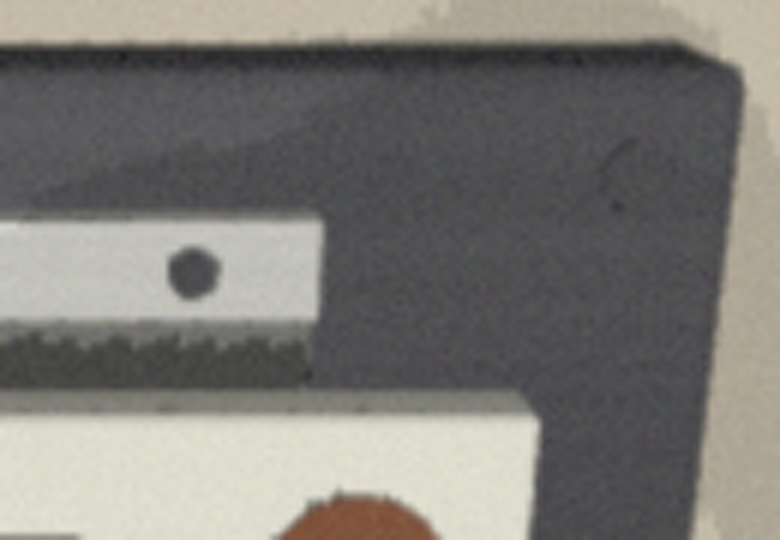

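Run:
```python
from h import *
w=grab('wrist');s=st()
C=lambda p:np.array([155,145])+(np.array(p)+.5)/6-.5
E=lambda p:np.array([280,145])+(np.array(p)+.5)/6-.5
g=lambda q,z:atz(w,q,z)[:2]*1000
def seg(n,a,b):
    d=b-a;print(n,a.round(1),b.round(1),'len',np.linalg.norm(d).round(1),'yaw',(np.degrees(np.arctan2(d[1],d[0]))+90).round(2))
bo=[g(C((199,221)),.028),g(E((322,213)),.028)];seg('bar outer',*bo)
bi=[g(C((208,325)),.028),g(E((317,318)),.028)];seg('bar inner',*bi)
sl=[g(C((18,85)),.022),g(E((742,72)),.022)];seg('slab',*sl)
zt=s['tool_pos'][2]-.0151+.008
pf=[g(C((243,413)),zt),g(E((540,413)),zt)];seg('plate top front',*pf)
pb=[g(C((262,392)),zt-.008),g(E((520,390)),zt-.008)];seg('plate bottom front',*pb)
stp=g(C((318,340)),.028);print('stop inner corner',stp)
# stage frame from the bar: yaw
d=bi[0]-bi[1];d/=np.linalg.norm(d);n=np.array([d[1],-d[0]])
org=bi[0]-57*d-28*n;org2=bi[1]+45*d-28*n;org3=bo[0]-57*d-40*n;org4=bo[1]+45*d-40*n
print('pocket est',org,org2,org3,org4)
o=(org+org2+org3+org4)/4
L=lambda p:np.array([(p-o)@n,(p-o)@d]).round(2)
print('stop',L(stp),'plate front',[L(p) for p in pf],'bottom',[L(p) for p in pb],'tcp',L(s['tool_pos'][:2]*1000))
```

```text
t 7.7 p [511.7 189.8  99.5] yaw -18.24 q [ 2.000e-04  9.874e-01 -1.585e-01 -3.000e-04] F [ 0.75 -0.62 -1.61] M [-0.045 -0.022  0.019] g 0.155
bar outer [558.4 244.6] [527.7 148.2] len 101.2 yaw -17.67
bar inner [546.5 248.7] [515.6 152.1] len 101.4 yaw -17.73
slab [579.1 260.3] [527.   96.9] len 171.6 yaw -17.7
plate top front [551.2 224.1] [523.8 140.9] len 87.5 yaw -18.22
plate bottom front [550.4 224.9] [522.9 140.7] len 88.5 yaw -18.1
stop inner corner [540.67437381 237.06462182]
pocket est [502.42470682 202.91642859] [502.61482495 203.51106081] [502.93707793 202.51494149] [503.28142563 203.26585518]
stop [25.7  43.93] plate front [array([39.64, 34.77]), array([ 38.89, -52.77])] bottom [array([38.72, 35.27]), array([ 38.15, -53.22])] tcp [12.47 -9.95]
```

{"fn": "jog_arm", "kwargs": {"increments": [{"slide": [3, 0, 0], "rotation": [0, 0, -0.45]}, {"slide": [0, 0, 12], "rotation": [0, 0, 0]}, {"slide": [0, 0, 12], "rotation": [0, 0, 0]}, {"slide": [0, 0, 12], "rotation": [0, 0, 0]}, {"slide": [0, 0, 8], "rotation": [0, 0, 0]}, {"slide": [0, 0, 5], "rotation": [0, 0, 0]}, {"slide": [0, 0, 3], "rotation": [0, 0, 0]}, {"slide": [0, 0, 0], "rotation": [0, 0, 0]}, {"slide": [0, 0, 0], "rotation": [0, 0, 0]}, {"slide": [0, 0, 0], "rotation": [0, 0, 0]}], "fingers": 0}}

```text
time: 8.53
tool_pos: [0.5151, 0.1901, 0.0485]
tool_rot: [-0.0, 0.988, -0.154, 0.001]
contact_force: [0.3, 0.3, -1.9]
gripper_width: 0.152
```

Run:
```python
from h import *
st();w=grab('wrist');st();im=w['frame']
cv2.imwrite('pics/w6.png',cv2.resize(cv2.convertScaleAbs(im[130:310,150:420],alpha=1.3),None,fx=2.9,fy=2.9,interpolation=2))
cv2.imwrite('pics/w6c.png',cv2.resize(cv2.convertScaleAbs(im[145:235,155:285],alpha=1.3),None,fx=6,fy=6,interpolation=2))
cv2.imwrite('pics/w6d.png',cv2.resize(cv2.convertScaleAbs(im[145:235,280:410],alpha=1.3),None,fx=6,fy=6,interpolation=2))
im=grab('scene')['frame'];cv2.imwrite('pics/s6.png',cv2.resize(cv2.convertScaleAbs(im[150:285,330:490],alpha=1.3),None,fx=4.4,fy=4.4,interpolation=2))
```

```text
t 8.53 p [515.1 190.1  48.5] yaw -17.71 q [-2.000e-04  9.881e-01 -1.539e-01  6.000e-04] F [ 0.28  0.35 -1.85] M [-0.019  0.016  0.017] g 0.152
t 8.58 p [515.2 190.1  48.6] yaw -17.71 q [-2.000e-04  9.881e-01 -1.539e-01  7.000e-04] F [ 0.65 -0.58 -0.77] M [-0.002  0.03   0.008] g 0.154
```

View pics/w6.png

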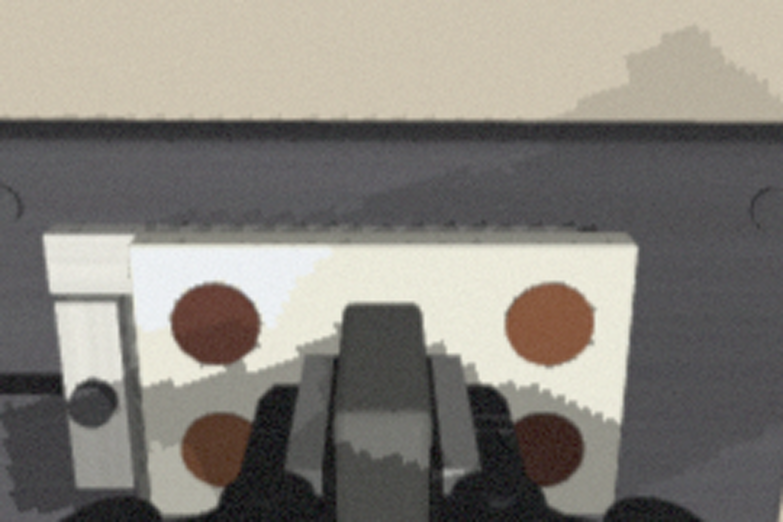

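View pics/w6c.png

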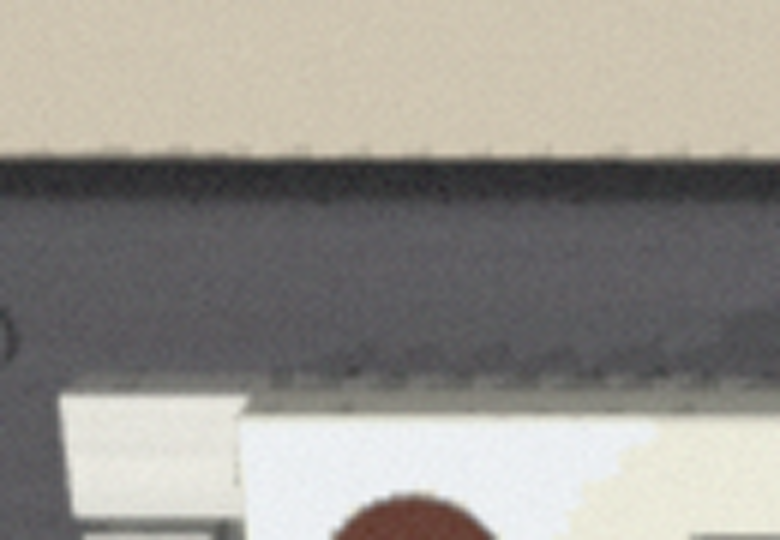

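View pics/w6d.png

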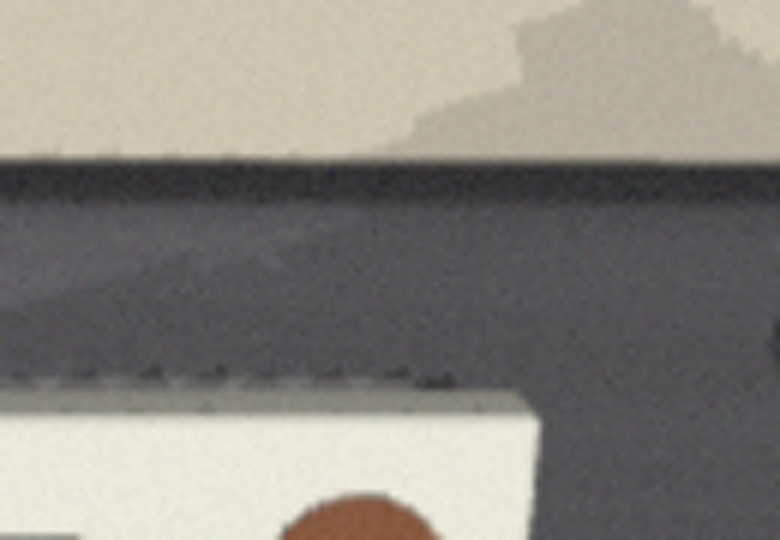

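View pics/s6.png

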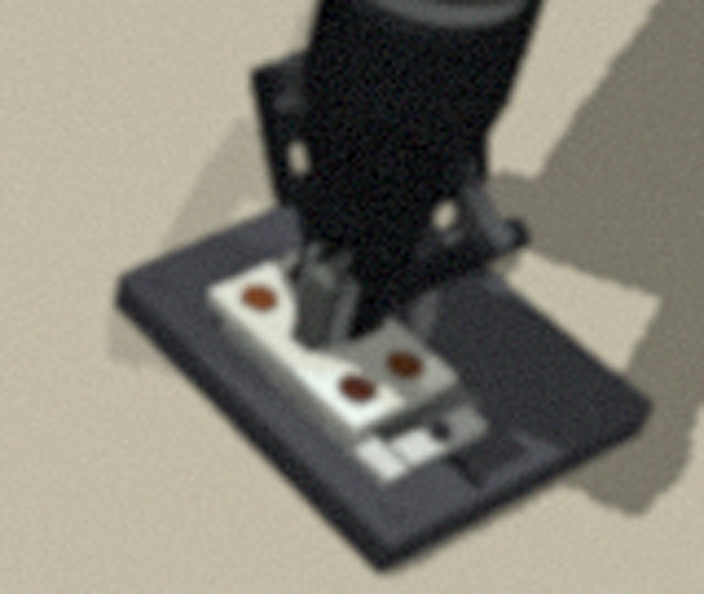

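Run:
```python
from h import *
w=grab('wrist');s=st()
C=lambda p:np.array([155,145])+(np.array(p)+.5)/6-.5
E=lambda p:np.array([280,145])+(np.array(p)+.5)/6-.5
W=lambda p:np.array([150,130])+(np.array(p)+.5)/2.9-.5
g=lambda q,z:atz(w,q,z)[:2]*1000
a=np.radians(-17.7);n=np.array([np.cos(a),np.sin(a)]);d=np.array([-np.sin(a),np.cos(a)])
o=g(C((75,517)),.028)-28*n-57*d
print('pocket',o, g(C((60,395)),.028)-40*n-57*d)
L=lambda p:np.array([(p-o)@n,(p-o)@d]).round(2)
zt=s['tool_pos'][2]-.0151
print('under',zt)
print('slab edge',[L(g(q,.022)) for q in(C((100,200)),E((700,205)))])
print('plate top front',[L(g(q,zt+.008)) for q in(C((241,415)),E((541,415)))])
print('plate bot front',[L(g(q,zt)) for q in(C((265,392)),E((520,390)))])
print('stop',[L(g(W(q),.028)) for q in((122,297),(135,488))])
print('tcp',L(s['tool_pos'][:2]*1000))
```

```text
t 8.68 p [515.  190.   48.5] yaw -17.71 q [-2.000e-04  9.881e-01 -1.540e-01  6.000e-04] F [ 0.51  0.11 -2.69] M [ 0.046 -0.009 -0.051] g 0.162
pocket [502.27530914 202.95774121] [502.28470254 202.95011564]
under 0.03342023473940704
slab edge [array([56.76, 53.51]), array([ 56.32, -69.73])]
plate top front [array([42.9 , 36.76]), array([ 42.92, -51.21])]
plate bot front [array([42.18, 36.8 ]), array([ 42.38, -51.55])]
stop [array([27.2 , 43.31]), array([-15.74,  44.45])]
tcp [16.09 -8.43]
```

The plate centre is at stage (14.6, −7.3), the underside is 11 mm above the stage, and the stop's inner face is at about y = 44. Now I'll push the tip back gently.

{"fn": "jog_arm", "kwargs": {"increments": [{"slide": [-1, 0, 1], "rotation": [0, 0, 0]}, {"slide": [-1, 0, 0], "rotation": [0, 0, 0]}, {"slide": [-1, 0, 0], "rotation": [0, 0, 0]}, {"slide": [-1, 0, 0], "rotation": [0, 0, 0]}, {"slide": [-1, 0, 0], "rotation": [0, 0, 0]}, {"slide": [-1, 0, 0], "rotation": [0, 0, 0]}, {"slide": [-1, 0, 0], "rotation": [0, 0, 0]}, {"slide": [-1, 0, 0], "rotation": [0, 0, 0]}, {"slide": [-1, 0, 0], "rotation": [0, 0, 0]}, {"slide": [-1, 0, 0], "rotation": [0, 0, 0]}, {"slide": [-1, 0, 0], "rotation": [0, 0, 0]}, {"slide": [-1, 0, 0], "rotation": [0, 0, 0]}, {"slide": [-1, 0, 0], "rotation": [0, 0, 0]}, {"slide": [-1, 0, 0], "rotation": [0, 0, 0]}, {"slide": [-1, 0, 0], "rotation": [0, 0, 0]}, {"slide": [-1, 0, 0], "rotation": [0, 0, 0]}, {"slide": [-1, 0, 0], "rotation": [0, 0, 0]}, {"slide": [0, 0, 0], "rotation": [0, 0, 0]}], "fingers": 0}}

```text
time: 10.18
tool_pos: [0.4984, 0.1951, 0.047]
tool_rot: [-0.0, 0.988, -0.154, 0.0]
contact_force: [4.3, 1.1, -0.2]
gripper_width: 0.156
```

Run:
```python
from h import *
st();w=grab('wrist');st();im=w['frame']
cv2.imwrite('pics/w7.png',cv2.resize(cv2.convertScaleAbs(im[130:310,150:420],alpha=1.3),None,fx=2.9,fy=2.9,interpolation=2))
cv2.imwrite('pics/w7c.png',cv2.resize(cv2.convertScaleAbs(im[145:235,155:285],alpha=1.3),None,fx=6,fy=6,interpolation=2))
im=grab('scene')['frame'];cv2.imwrite('pics/s7.png',cv2.resize(cv2.convertScaleAbs(im[150:285,330:490],alpha=1.3),None,fx=4.4,fy=4.4,interpolation=2))
F=[]
for i in range(4): grab('wrist');s=state();F.append(s['contact_force'])
print(np.mean(F,0))
```

```text
t 10.18 p [498.4 195.1  47. ] yaw -17.71 q [-1.000e-04  9.881e-01 -1.540e-01  2.000e-04] F [ 4.34  1.12 -0.18] M [ 0.239 -0.742 -0.142] g 0.156
t 10.23 p [498.4 195.1  47. ] yaw -17.71 q [-1.000e-04  9.881e-01 -1.540e-01  2.000e-04] F [ 4.74  1.31 -0.03] M [ 0.201 -0.791 -0.086] g 0.155
[ 4.71834723  0.86275497 -0.42347418]
```

View pics/w7.png

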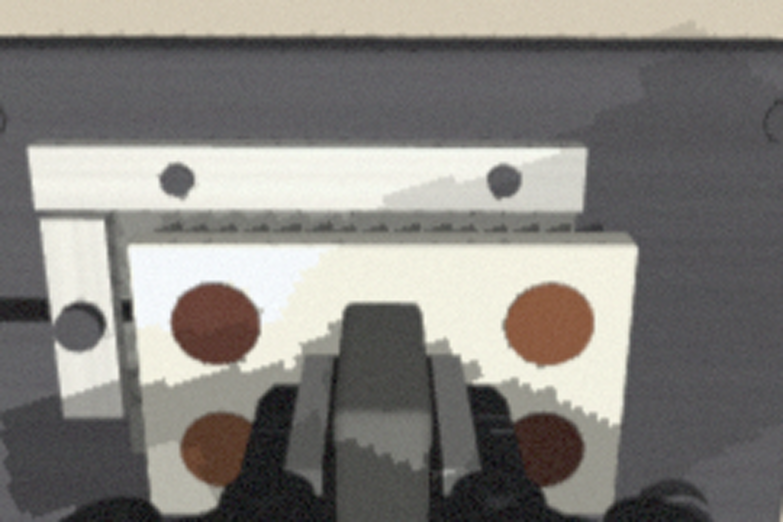

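View pics/w7c.png

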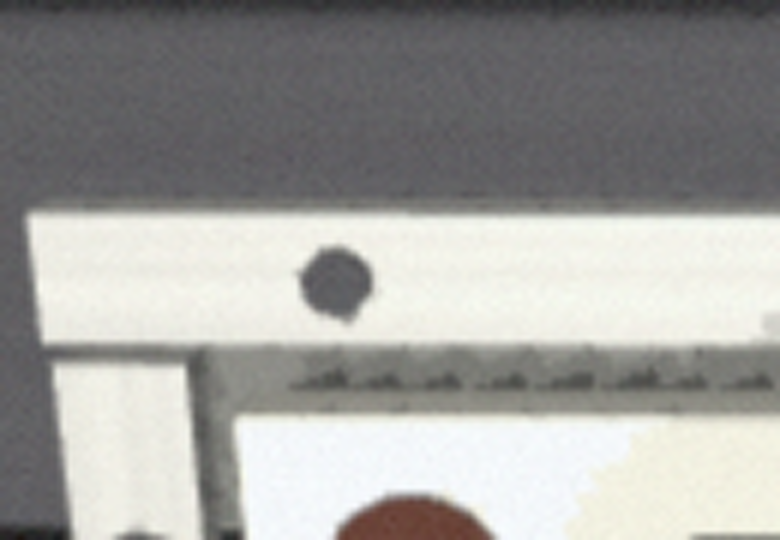

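View pics/s7.png

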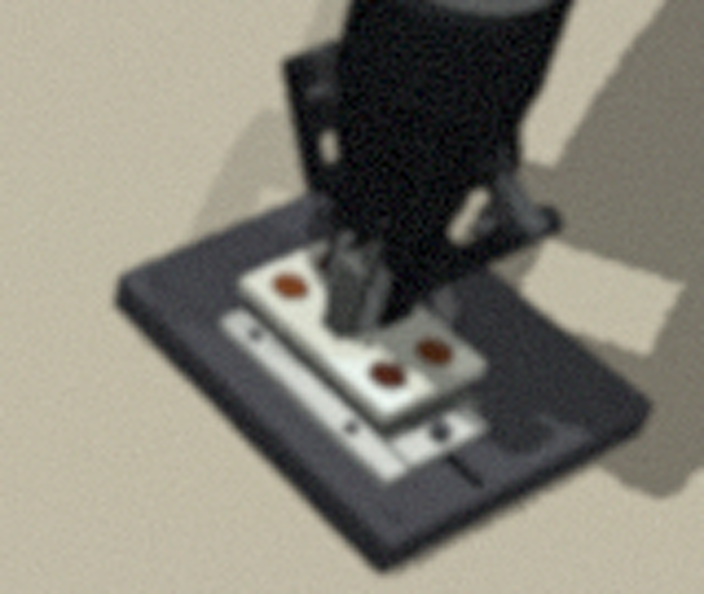

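The tip is pushed back with about 4 N, and the plate front is now clear of the bar. Checking the gap before lowering.

```bash
cat > m.py <<'E'
from h import *
def meas(w,s,bar_in_l,bar_out_l,pl,pr,bl,br,stp,bar_in_r=None):
    g=lambda q,z:atz(w,q,z)[:2]*1000
    a=np.radians(-17.7);n=np.array([np.cos(a),np.sin(a)]);d=np.array([-np.sin(a),np.cos(a)])
    o=g(bar_in_l,.028)-28*n-57*d
    print('pocket',o.round(1), (g(bar_out_l,.028)-40*n-57*d).round(1), None if bar_in_r is None else (g(bar_in_r,.028)-28*n+45*d).round(1))
    L=lambda p:np.array([(p-o)@n,(p-o)@d]).round(2)
    zt=s['tool_pos'][2]-.0151
    print('under',zt-.022)
    print('top front',L(g(pl,zt+.008)),L(g(pr,zt+.008)),'bot front',L(g(bl,zt)),L(g(br,zt)))
    print('stop',[L(g(q,.028)) for q in stp],'tcp',L(s['tool_pos'][:2]*1000))
C=lambda p:np.array([155,145])+(np.array(p)+.5)/6-.5
W=lambda p:np.array([150,130])+(np.array(p)+.5)/2.9-.5
E
python3 - <<'E'
from m import *
w=grab('wrist');s=st()
meas(w,s,C((43,345)),C((27,212)),C((236,415)),W((638,245)),C((262,393)),W((628,233)),[W((107,215)),W((125,418))],W((584,211)))
E
```

```text
t 10.53 p [498.5 195.1  46.9] yaw -17.72 q [-0.000e+00  9.881e-01 -1.540e-01  1.000e-04] F [4.06 0.72 0.15] M [ 0.232 -0.755 -0.129] g 0.152
pocket [502.2 202.9] [502.4 202.8] [502.2 203.6]
under 0.009822663045178585
top front [25.62 36.87] [ 25.39 -51.44] bot front [24.79 36.77] [ 24.81 -51.81]
stop [array([27.03, 43.8 ]), array([-15.61,  44.26])] tcp [-1.18 -8.64]
```

{"fn": "jog_arm", "kwargs": {"increments": [{"slide": [0, 0, 1], "rotation": [0, 0, 0]}, {"slide": [0, 0, 1], "rotation": [0, 0, 0]}, {"slide": [0, 0, 1], "rotation": [0, 0, 0]}, {"slide": [0, 0, 1], "rotation": [0, 0, 0]}, {"slide": [0, 0, 1], "rotation": [0, 0, 0]}, {"slide": [0, 0, 1], "rotation": [0, 0, 0]}, {"slide": [0, 0, 1], "rotation": [0, 0, 0]}, {"slide": [0, 0, 1], "rotation": [0, 0, 0]}, {"slide": [0, 0, 0.5], "rotation": [0, 0, 0]}, {"slide": [0, 0, 0], "rotation": [0, 0, 0]}, {"slide": [0, 0, 0], "rotation": [0, 0, 0]}], "fingers": 0}}

```text
time: 11.45
tool_pos: [0.4981, 0.195, 0.0381]
tool_rot: [0.0, 0.988, -0.154, -0.0]
contact_force: [2.9, -1.5, 0.2]
gripper_width: 0.156
```

```bash
cat >> h.py <<'E'
def favg(k=5):
    P=[];F=[];M=[]
    for i in range(k):
        grab('wrist');s=state();P.append(s['tool_pos']*1000);F.append(s['contact_force']);M.append(s['ft_torque'])
    print('t',s['time'],'P',np.mean(P,0).round(2),'F',np.mean(F,0).round(2),'sd',np.std(F,0).round(2),'M',np.mean(M,0).round(3),'g',round(s['gripper_width'],3))
    a=np.radians(-17.7);f=np.mean(F,0);print('F stage x,y',(f[0]*np.cos(a)+f[1]*np.sin(a)).round(2),(-f[0]*np.sin(a)+f[1]*np.cos(a)).round(2))
E
python3 -c "
from h import *
favg()"
```

```text
t 11.7 P [498.14 194.97  38.09] F [ 2.99 -1.75 -0.53] sd [0.34 0.29 0.43] M [-0.258 -0.54  -0.029] g 0.155
F stage x,y 3.39 -0.76
```

{"fn": "jog_arm", "kwargs": {"increments": [{"slide": [0, 0, 0.3], "rotation": [0, 0, 0]}, {"slide": [0, 0, 0.3], "rotation": [0, 0, 0]}, {"slide": [0, 0, 0], "rotation": [0, 0, 0]}], "fingers": 0}}

```text
time: 11.95
tool_pos: [0.4984, 0.195, 0.0377]
tool_rot: [0.0, 0.988, -0.154, 0.0]
contact_force: [3.2, -1.7, 0.8]
gripper_width: 0.158
```

```bash
python3 -c "
from h import *
favg()"
```

```text
t 12.2 P [498.35 195.    37.73] F [ 2.9  -2.13  0.2 ] sd [0.48 0.34 0.35] M [-0.351 -0.462 -0.058] g 0.153
F stage x,y 3.41 -1.14
```

{"fn": "jog_arm", "kwargs": {"increments": [{"slide": [0, 0, 0.3], "rotation": [0, 0, 0]}, {"slide": [0, 0, 0], "rotation": [0, 0, 0]}, {"slide": [0, 0, 0], "rotation": [0, 0, 0]}], "fingers": 0}}

```text
time: 12.45
tool_pos: [0.4984, 0.1951, 0.0374]
tool_rot: [-0.0, 0.988, -0.154, 0.0]
contact_force: [2.7, -2.1, -0.1]
gripper_width: 0.155
```

```bash
python3 -c "
from h import *
favg()"
```

```text
t 12.7 P [498.36 195.07  37.4 ] F [ 2.41 -1.77  0.08] sd [0.45 0.34 0.52] M [-0.292 -0.488 -0.004] g 0.157
F stage x,y 2.83 -0.95
```

{"fn": "jog_arm", "kwargs": {"increments": [{"slide": [0, 0, 0.2], "rotation": [0, 0, 0]}, {"slide": [0, 0, 0.2], "rotation": [0, 0, 0]}, {"slide": [0, 0, 0], "rotation": [0, 0, 0]}], "fingers": 0}}

```text
time: 12.95
tool_pos: [0.4984, 0.1951, 0.0371]
tool_rot: [-0.0, 0.988, -0.154, 0.0]
contact_force: [3.1, -1.6, 0.4]
gripper_width: 0.155
```

```bash
python3 -c "
from h import *
favg()"
```

```text
t 13.2 P [498.43 195.1   37.11] F [ 2.96 -1.66  0.64] sd [0.33 0.19 0.52] M [-0.277 -0.46  -0.025] g 0.153
F stage x,y 3.32 -0.68
```

{"fn": "jog_arm", "kwargs": {"increments": [{"slide": [0, 0, 0.3], "rotation": [0, 0, 0]}, {"slide": [0, 0, 0], "rotation": [0, 0, 0]}, {"slide": [0, 0, 0], "rotation": [0, 0, 0]}], "fingers": 0}}

```text
time: 13.45
tool_pos: [0.4985, 0.1951, 0.0371]
tool_rot: [-0.0, 0.988, -0.154, 0.0]
contact_force: [1.4, -2.1, 4.9]
gripper_width: 0.153
```

```bash
python3 -c "
from h import *
favg()"
```

```text
t 13.7 P [498.45 195.12  37.09] F [ 1.4  -2.27  5.32] sd [0.19 0.28 0.28] M [-0.33  -0.147 -0.024] g 0.16
F stage x,y 2.03 -1.74
```

Contact with the stage at z = 37.1 mm, as predicted. I'll back off to a light touch, then ease toward the edge.

{"fn": "jog_arm", "kwargs": {"increments": [{"slide": [0, 0, -0.2], "rotation": [0, 0, 0]}, {"slide": [0.3, 0, 0], "rotation": [0, 0, 0]}, {"slide": [0.3, 0, 0], "rotation": [0, 0, 0]}, {"slide": [0.3, 0, 0], "rotation": [0, 0, 0]}, {"slide": [0.3, 0, 0], "rotation": [0, 0, 0]}, {"slide": [0.3, 0, 0], "rotation": [0, 0, 0]}, {"slide": [0.3, 0, 0], "rotation": [0, 0, 0]}, {"slide": [0, 0, 0], "rotation": [0, 0, 0]}, {"slide": [0, 0, 0], "rotation": [0, 0, 0]}], "fingers": 0}}

```text
time: 14.45
tool_pos: [0.4993, 0.1948, 0.0371]
tool_rot: [-0.0, 0.988, -0.154, -0.001]
contact_force: [-2.5, -0.8, 7.4]
gripper_width: 0.152
```

Run:
```python
from h import *
favg()
w=grab('wrist');im=w['frame']
cv2.imwrite('pics/w8.png',cv2.resize(cv2.convertScaleAbs(im[130:310,150:420],alpha=1.3),None,fx=2.9,fy=2.9,interpolation=2))
cv2.imwrite('pics/w8c.png',cv2.resize(cv2.convertScaleAbs(im[145:235,155:285],alpha=1.3),None,fx=6,fy=6,interpolation=2))
```

```text
t 14.7 P [499.31 194.81  37.1 ] F [-2.52 -1.42  7.31] sd [0.38 0.24 0.64] M [-0.197  0.26   0.011] g 0.153
F stage x,y -1.96 -2.12
```

View pics/w8.png

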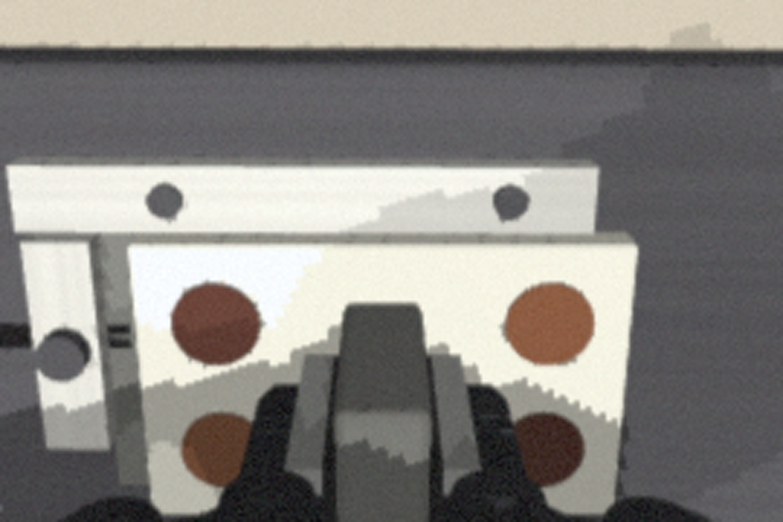

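View pics/w8c.png

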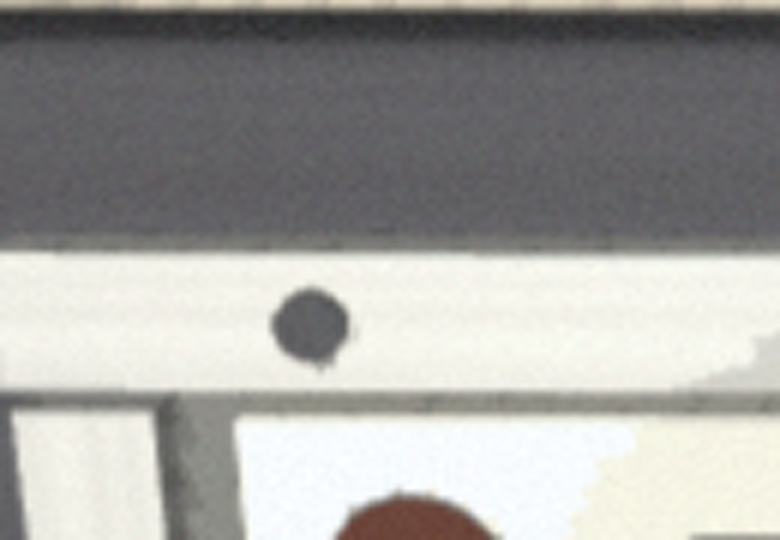

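{"fn": "jog_arm", "kwargs": {"increments": [{"slide": [0, 0, -0.2], "rotation": [0, 0, 0]}, {"slide": [0, 0, -0.2], "rotation": [0, 0, 0]}, {"slide": [0, 0, 0], "rotation": [0, 0, 0]}, {"slide": [0, 0, 0], "rotation": [0, 0, 0]}], "fingers": 0}}

```text
time: 15.08
tool_pos: [0.4997, 0.1946, 0.0371]
tool_rot: [0.0, 0.988, -0.154, -0.0]
contact_force: [-0.4, -1.4, 2.9]
gripper_width: 0.157
```

Run:
```python
from h import *
favg();st()
```

```text
t 15.3333 P [499.93 194.46  37.1 ] F [ 0.66 -0.6   2.89] sd [0.32 0.3  0.66] M [-0.203 -0.142 -0.003] g 0.156
F stage x,y 0.81 -0.37
t 15.33 p [500.  194.4  37.1] yaw -17.72 q [ 1.000e-04  9.881e-01 -1.540e-01 -1.000e-04] F [ 1.3  -0.92  1.85] M [-0.199 -0.133 -0.064] g 0.156
```

{"fn": "jog_arm", "kwargs": {"increments": [{"slide": [0, 0, -0.1], "rotation": [0, 0, 0]}, {"slide": [0.2, 0, 0], "rotation": [0, 0, 0]}, {"slide": [0.2, 0, 0], "rotation": [0, 0, 0]}, {"slide": [0.2, 0, 0], "rotation": [0, 0, 0]}, {"slide": [0, 0, 0], "rotation": [0, 0, 0]}, {"slide": [0, 0, 0], "rotation": [0, 0, 0]}], "fingers": 0}}

```text
time: 15.83
tool_pos: [0.5005, 0.1941, 0.0371]
tool_rot: [0.0, 0.988, -0.154, -0.0]
contact_force: [1.5, -1.6, -0.5]
gripper_width: 0.153
```

Run:
```python
from h import *
favg();st()
```

```text
t 16.0833 P [500.51 194.16  37.18] F [ 2.31 -2.   -0.71] sd [0.57 0.4  0.42] M [-0.391 -0.432 -0.007] g 0.153
F stage x,y 2.81 -1.21
t 16.08 p [500.5 194.2  37.2] yaw -17.72 q [ 2.000e-04  9.881e-01 -1.540e-01 -1.000e-04] F [ 1.92 -2.26 -0.77] M [-0.422 -0.452  0.007] g 0.153
```

{"fn": "jog_arm", "kwargs": {"increments": [{"slide": [0.2, 0, 0], "rotation": [0, 0, 0]}, {"slide": [0.2, 0, 0], "rotation": [0, 0, 0]}, {"slide": [0, 0, 0], "rotation": [0, 0, 0]}, {"slide": [0, 0, 0], "rotation": [0, 0, 0]}], "fingers": 0}}

```text
time: 16.42
tool_pos: [0.5006, 0.1942, 0.0372]
tool_rot: [0.0, 0.988, -0.154, -0.0]
contact_force: [1.4, -2.2, -0.4]
gripper_width: 0.157
```

Run:
```python
from h import *
favg()
```

```text
t 16.6667 P [500.62 194.16  37.17] F [ 0.66 -2.33 -0.61] sd [0.35 0.56 0.56] M [-0.421 -0.108 -0.025] g 0.157
F stage x,y 1.33 -2.02
```

The slide has reached the edge: x stopped and the net force dropped. Now I'll slide it along toward the stop (tool −y).

{"fn": "jog_arm", "kwargs": {"increments": [{"slide": [0, -0.5, 0], "rotation": [0, 0, 0]}, {"slide": [0, -0.5, 0], "rotation": [0, 0, 0]}, {"slide": [0, -0.5, 0], "rotation": [0, 0, 0]}, {"slide": [0, -0.5, 0], "rotation": [0, 0, 0]}, {"slide": [0, -0.5, 0], "rotation": [0, 0, 0]}, {"slide": [0, -0.5, 0], "rotation": [0, 0, 0]}, {"slide": [0, -0.5, 0], "rotation": [0, 0, 0]}, {"slide": [0, -0.5, 0], "rotation": [0, 0, 0]}, {"slide": [0, 0, 0], "rotation": [0, 0, 0]}, {"slide": [0, 0, 0], "rotation": [0, 0, 0]}], "fingers": 0}}

```text
time: 17.5
tool_pos: [0.5019, 0.1981, 0.0372]
tool_rot: [-0.0, 0.988, -0.154, -0.0]
contact_force: [-0.2, -4.0, -1.5]
gripper_width: 0.153
```

Run:
```python
from h import *
favg()
w=grab('wrist');im=w['frame']
cv2.imwrite('pics/w9.png',cv2.resize(cv2.convertScaleAbs(im[130:310,150:420],alpha=1.3),None,fx=2.9,fy=2.9,interpolation=2))
cv2.imwrite('pics/w9c.png',cv2.resize(cv2.convertScaleAbs(im[185:275,155:285],alpha=1.3),None,fx=6,fy=6,interpolation=2))
```

```text
t 17.75 P [501.98 198.11  37.2 ] F [-1.6  -2.22 -1.87] sd [0.36 0.17 0.26] M [-0.451  0.247 -0.158] g 0.157
F stage x,y -0.85 -2.6
```

View pics/w9.png

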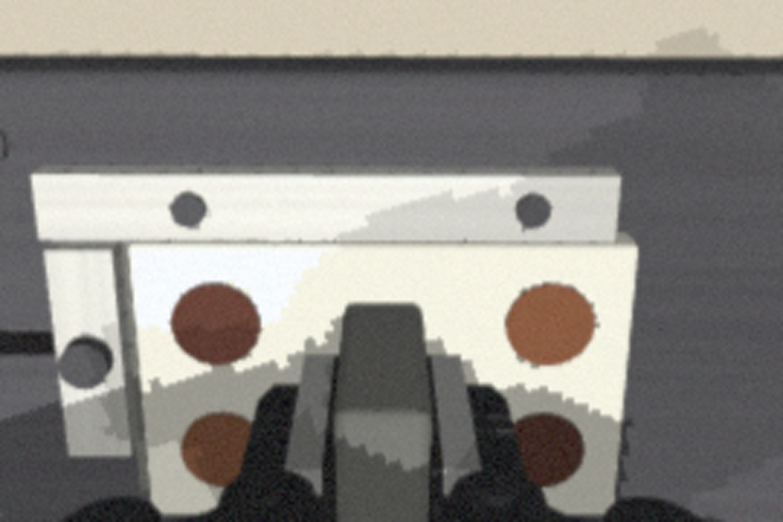

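View pics/w9c.png

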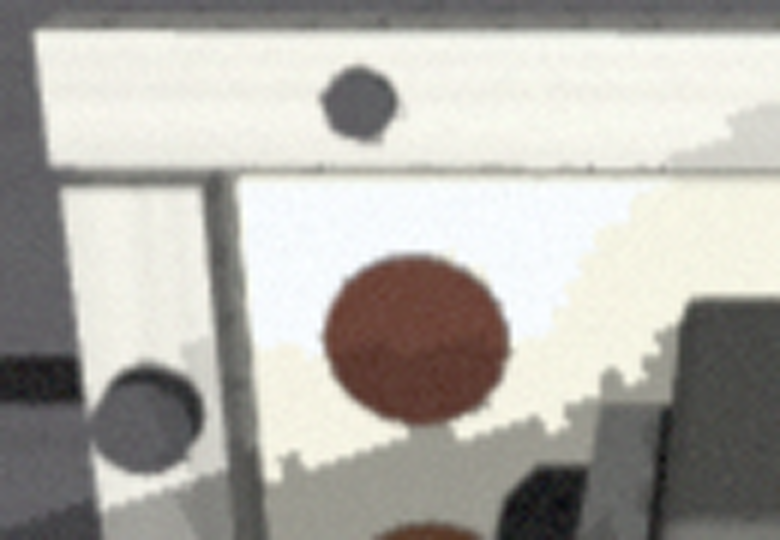

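The slide's front is flush with the bar, with roughly 2.5 mm left to the stop. I'll ease the edge pressure slightly and continue.

{"fn": "jog_arm", "kwargs": {"increments": [{"slide": [-0.2, -0.3, 0], "rotation": [0, 0, 0]}, {"slide": [0, -0.3, 0], "rotation": [0, 0, 0]}, {"slide": [0, -0.3, 0], "rotation": [0, 0, 0]}, {"slide": [0, -0.3, 0], "rotation": [0, 0, 0]}, {"slide": [0, -0.3, 0], "rotation": [0, 0, 0]}, {"slide": [0, 0, 0], "rotation": [0, 0, 0]}], "fingers": 0}}

```text
time: 18.3
tool_pos: [0.5024, 0.1995, 0.0374]
tool_rot: [0.0, 0.988, -0.154, -0.0]
contact_force: [-2.0, -3.9, -1.3]
gripper_width: 0.155
```

Run:
```python
from h import *
favg()
w=grab('wrist');im=w['frame']
cv2.imwrite('pics/w10c.png',cv2.resize(cv2.convertScaleAbs(im[185:275,155:285],alpha=1.3),None,fx=6,fy=6,interpolation=2))
```

```text
t 18.55 P [502.45 199.5   37.42] F [-1.89 -3.24 -1.27] sd [0.61 0.51 0.4 ] M [-0.643  0.37  -0.135] g 0.157
F stage x,y -0.81 -3.66
```

View pics/w10c.png

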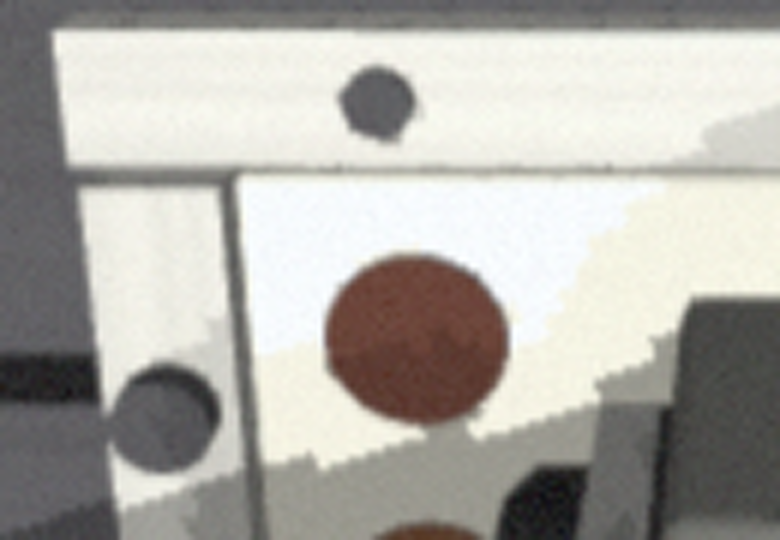

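{"fn": "jog_arm", "kwargs": {"increments": [{"slide": [-0.1, 0, 0.2], "rotation": [0, 0, 0]}, {"slide": [0, -0.2, 0], "rotation": [0, 0, 0]}, {"slide": [0, -0.2, 0], "rotation": [0, 0, 0]}, {"slide": [0, -0.2, 0], "rotation": [0, 0, 0]}, {"slide": [0, 0, 0], "rotation": [0, 0, 0]}], "fingers": 0}}

```text
time: 19.02
tool_pos: [0.5027, 0.2002, 0.0373]
tool_rot: [-0.0, 0.988, -0.154, 0.0]
contact_force: [-1.5, -3.1, -0.3]
gripper_width: 0.153
```

Run:
```python
from h import *
favg()
w=grab('wrist');im=w['frame']
cv2.imwrite('pics/w11c.png',cv2.resize(cv2.convertScaleAbs(im[185:275,155:285],alpha=1.3),None,fx=6,fy=6,interpolation=2))
```

```text
t 19.2667 P [502.65 200.15  37.23] F [-2.19 -3.63 -1.05] sd [0.36 0.23 0.35] M [-0.605  0.331 -0.182] g 0.153
F stage x,y -0.98 -4.12
```

View pics/w11c.png

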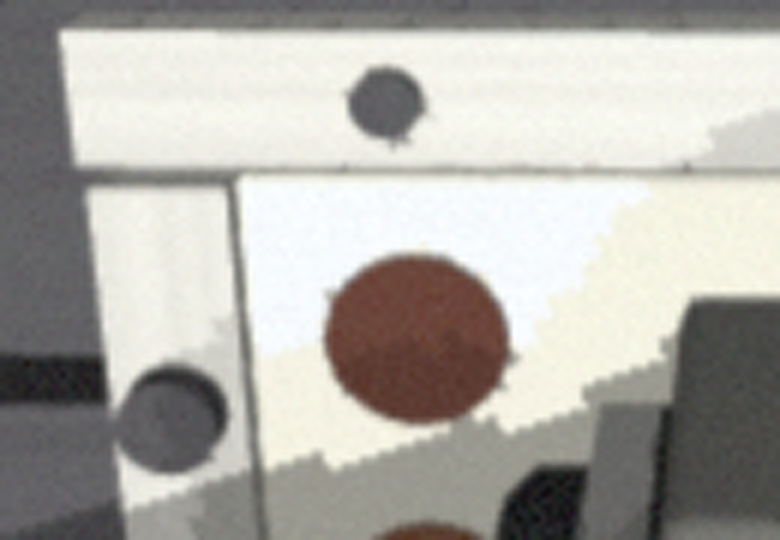

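{"fn": "jog_arm", "kwargs": {"increments": [{"slide": [-0.2, 0, 0], "rotation": [0, 0, 0]}, {"slide": [0, -0.2, 0], "rotation": [0, 0, 0]}, {"slide": [0, -0.2, 0], "rotation": [0, 0, 0]}, {"slide": [0, 0, 0], "rotation": [0, 0, 0]}], "fingers": 0}}

```text
time: 19.65
tool_pos: [0.5028, 0.2006, 0.0373]
tool_rot: [-0.0, 0.988, -0.154, 0.0]
contact_force: [-0.7, -2.6, -2.0]
gripper_width: 0.158
```

Run:
```python
from h import *
favg()
w=grab('wrist');im=w['frame']
cv2.imwrite('pics/w12c.png',cv2.resize(cv2.convertScaleAbs(im[185:275,155:285],alpha=1.3),None,fx=6,fy=6,interpolation=2))
```

```text
t 19.9 P [502.73 200.61  37.28] F [ 0.03 -3.18 -1.37] sd [0.4  0.4  0.44] M [-0.564  0.066 -0.11 ] g 0.157
F stage x,y 0.99 -3.02
```

View pics/w12c.png

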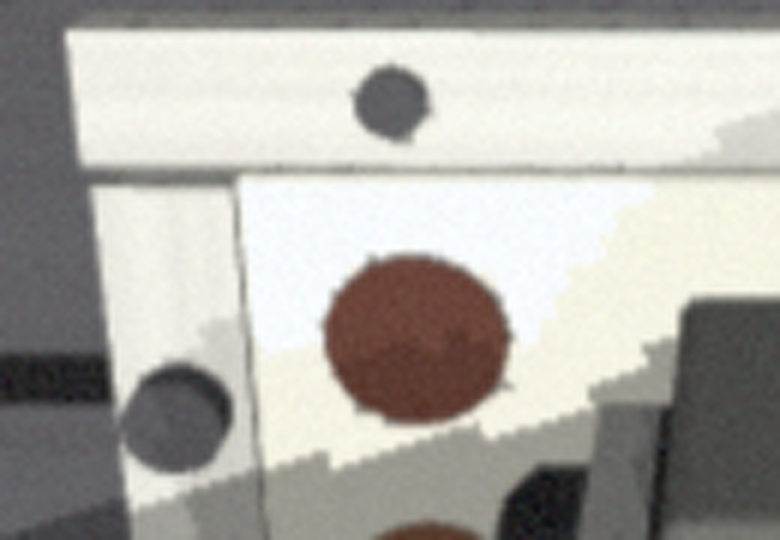

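{"fn": "jog_arm", "kwargs": {"increments": [{"slide": [0, -0.2, 0.1], "rotation": [0, 0, 0]}, {"slide": [0, -0.2, 0], "rotation": [0, 0, 0]}, {"slide": [0, 0, 0], "rotation": [0, 0, 0]}], "fingers": 0}}

```text
time: 20.2
tool_pos: [0.5029, 0.201, 0.0373]
tool_rot: [-0.0, 0.988, -0.154, 0.0]
contact_force: [-0.6, -3.5, -1.1]
gripper_width: 0.157
```

Run:
```python
from h import *
favg()
w=grab('wrist');im=w['frame']
cv2.imwrite('pics/w13c.png',cv2.resize(cv2.convertScaleAbs(im[185:275,155:285],alpha=1.3),None,fx=6,fy=6,interpolation=2))
```

```text
t 20.45 P [502.84 200.98  37.26] F [ 0.01 -2.85 -1.13] sd [0.09 0.24 0.44] M [-0.545 -0.024 -0.083] g 0.154
F stage x,y 0.88 -2.71
```

View pics/w13c.png

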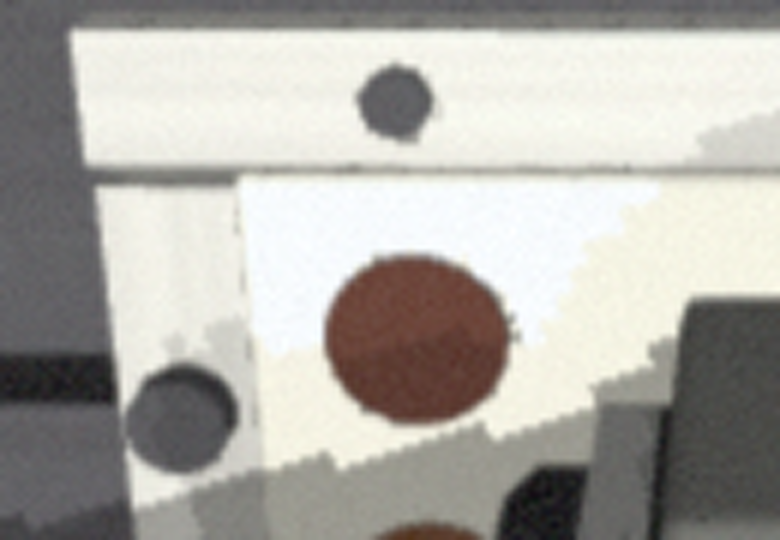

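{"fn": "jog_arm", "kwargs": {"increments": [{"slide": [0, -0.2, 0], "rotation": [0, 0, 0]}, {"slide": [0, -0.2, 0], "rotation": [0, 0, 0]}, {"slide": [0, 0, 0], "rotation": [0, 0, 0]}], "fingers": 0}}

```text
time: 20.75
tool_pos: [0.5029, 0.2013, 0.0372]
tool_rot: [0.0, 0.988, -0.154, 0.0]
contact_force: [-0.4, -3.1, 0.6]
gripper_width: 0.154
```

Run:
```python
from h import *
favg()
```

```text
t 21.0 P [502.92 201.27  37.22] F [ 0.52 -3.63 -0.36] sd [0.56 0.65 0.39] M [-0.628 -0.066 -0.068] g 0.159
F stage x,y 1.6 -3.3
```

{"fn": "jog_arm", "kwargs": {"increments": [{"slide": [0, -0.2, 0], "rotation": [0, 0, 0]}, {"slide": [0, -0.2, 0], "rotation": [0, 0, 0]}, {"slide": [0, 0, 0], "rotation": [0, 0, 0]}], "fingers": 0}}

```text
time: 21.25
tool_pos: [0.5029, 0.2013, 0.0372]
tool_rot: [0.0, 0.988, -0.154, 0.0]
contact_force: [-0.3, -5.4, 0.4]
gripper_width: 0.153
```

Run:
```python
from h import *
favg()
```

```text
t 21.5 P [502.91 201.31  37.19] F [ 0.09 -5.57  0.51] sd [0.37 0.09 0.42] M [-0.903 -0.068 -0.059] g 0.157
F stage x,y 1.78 -5.28
```

Contact with the stop: the force rose about 2 N with no motion. I'll lower it to rest and check before releasing.

{"fn": "jog_arm", "kwargs": {"increments": [{"slide": [0, 0, 0.15], "rotation": [0, 0, 0]}, {"slide": [0, 0, 0], "rotation": [0, 0, 0]}, {"slide": [0, 0, 0], "rotation": [0, 0, 0]}], "fingers": 0}}

```text
time: 21.75
tool_pos: [0.5029, 0.2013, 0.0372]
tool_rot: [0.0, 0.988, -0.154, -0.0]
contact_force: [0.3, -5.0, 1.7]
gripper_width: 0.155
```

Run:
```python
from h import *
favg();st()
w=grab('wrist');im=w['frame']
cv2.imwrite('pics/w14.png',cv2.resize(cv2.convertScaleAbs(im[130:310,150:420],alpha=1.3),None,fx=2.9,fy=2.9,interpolation=2))
```

```text
t 22.0 P [502.92 201.31  37.19] F [-0.38 -5.27  1.11] sd [0.2  0.6  0.39] M [-0.914  0.068 -0.063] g 0.156
F stage x,y 1.24 -5.14
t 22.0 p [502.9 201.3  37.2] yaw -17.71 q [ 4.000e-04  9.881e-01 -1.540e-01 -0.000e+00] F [-0.26 -5.7   1.14] M [-0.946  0.037 -0.078] g 0.156
```

View pics/w14.png

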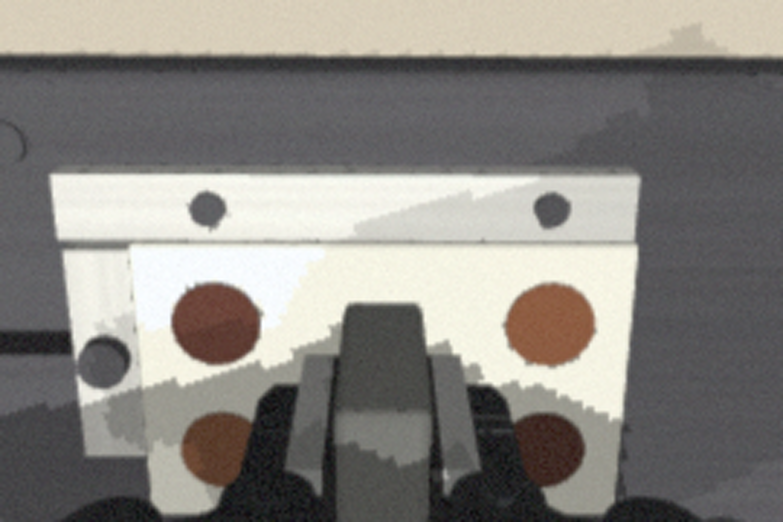

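Resting on the stage, flush with the edge and the stop. Releasing.

{"fn": "jog_arm", "kwargs": {"increments": [{"slide": [0, 0, 0], "rotation": [0, 0, 0]}, {"slide": [0, 0, 0], "rotation": [0, 0, 0]}, {"slide": [0, 0, 0], "rotation": [0, 0, 0]}, {"slide": [0, 0, 0], "rotation": [0, 0, 0]}, {"slide": [0, 0, 0], "rotation": [0, 0, 0]}, {"slide": [0, 0, 0], "rotation": [0, 0, 0]}, {"slide": [0, 0, 0], "rotation": [0, 0, 0]}, {"slide": [0, 0, 0], "rotation": [0, 0, 0]}], "fingers": 0.5}}

```text
time: 22.72
tool_pos: [0.5029, 0.2017, 0.037]
tool_rot: [-0.0, 0.988, -0.154, -0.0]
contact_force: [-0.0, -0.3, -0.6]
gripper_width: 0.499
```

Run:
```python
from h import *
favg();st()
w=grab('wrist');im=w['frame']
cv2.imwrite('pics/w15.png',cv2.resize(cv2.convertScaleAbs(im[130:310,150:420],alpha=1.3),None,fx=2.9,fy=2.9,interpolation=2))
```

```text
t 22.9667 P [502.89 201.7   36.96] F [ 0.13  0.18 -0.17] sd [0.58 0.09 0.35] M [-0.01  0.    0.01] g 0.502
F stage x,y 0.07 0.21
t 22.97 p [502.9 201.7  37. ] yaw -17.72 q [-0.      0.9881 -0.154  -0.    ] F [ 1.01  0.26 -0.01] M [ 0.06  -0.01   0.046] g 0.502
```

View pics/w15.png

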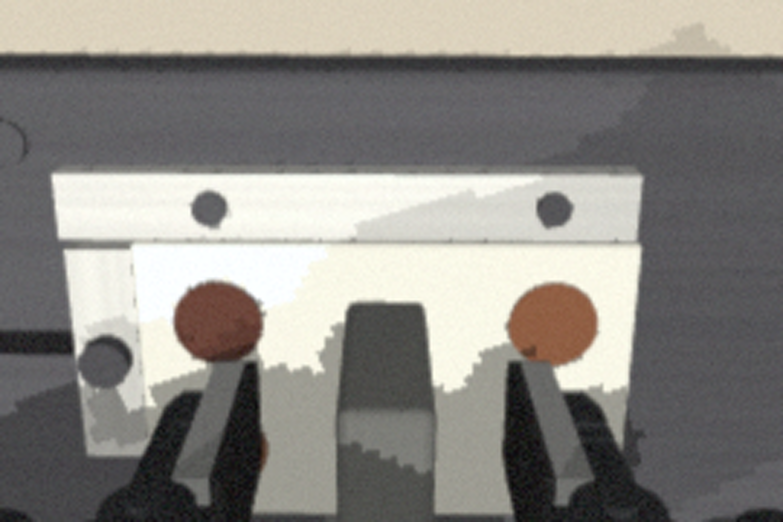

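Released cleanly, and the forces read about zero. Retreating straight up.

{"fn": "jog_arm", "kwargs": {"increments": [{"slide": [0, 0, -5], "rotation": [0, 0, 0]}, {"slide": [0, 0, -10], "rotation": [0, 0, 0]}, {"slide": [0, 0, -15], "rotation": [0, 0, 0]}, {"slide": [0, 0, -20], "rotation": [0, 0, 0]}, {"slide": [0, 0, -20], "rotation": [0, 0, 0]}, {"slide": [0, 0, -20], "rotation": [0, 0, 0]}, {"slide": [-20, 0, -15], "rotation": [0, 0, 0]}, {"slide": [-30, 0, -10], "rotation": [0, 0, 0]}, {"slide": [-20, 0, 0], "rotation": [0, 0, 0]}, {"slide": [0, 0, 0], "rotation": [0, 0, 0]}, {"slide": [0, 0, 0], "rotation": [0, 0, 0]}]}}

```text
time: 23.93
tool_pos: [0.4361, 0.2233, 0.1531]
tool_rot: [-0.0, 0.988, -0.153, 0.001]
contact_force: [1.5, 0.5, 0.2]
gripper_width: 0.503
```

Run:
```python
from h import *
st()
w=grab('wrist');im=w['frame']
cv2.imwrite('pics/w16.png',cv2.resize(cv2.convertScaleAbs(im[20:300,130:430],alpha=1.3),None,fx=2.1,fy=2.1,interpolation=2))
im=grab('scene')['frame'];cv2.imwrite('pics/s16.png',cv2.resize(cv2.convertScaleAbs(im[150:285,330:490],alpha=1.3),None,fx=4.4,fy=4.4,interpolation=2))
```

```text
t 23.93 p [436.1 223.3 153.1] yaw -17.64 q [-4.000e-04  9.882e-01 -1.534e-01  1.000e-03] F [1.54 0.48 0.16] M [ 0.015 -0.041 -0.032] g 0.503
```

View pics/w16.png

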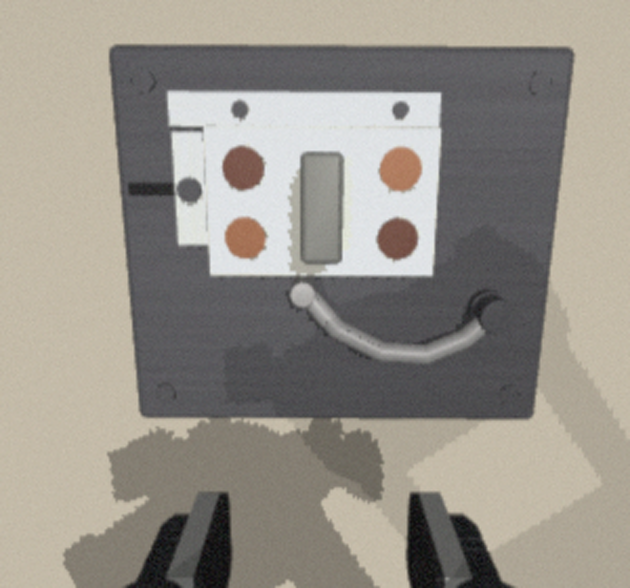

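View pics/s16.png

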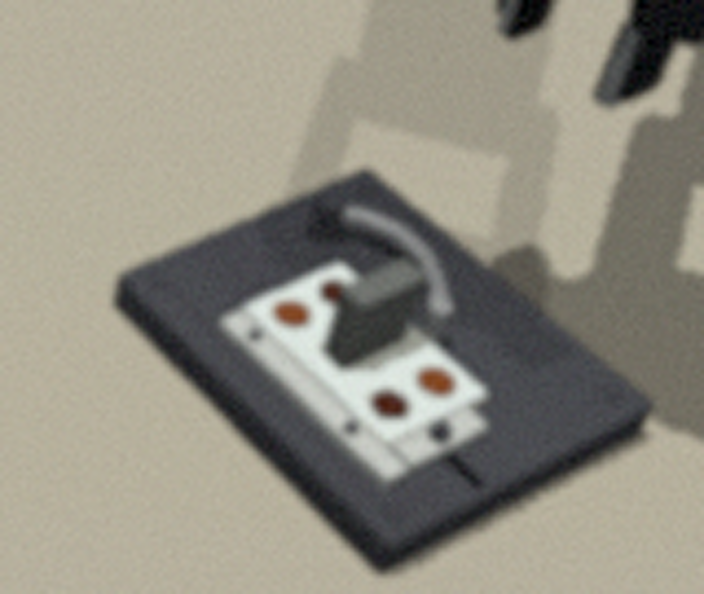

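The slide is flat, its front flush with the bar (row 127) and its end at the stop (column 207). The arm tip at (302,293) presses its long side. One zoomed check of the stop gap, then I'll hand it in.

Run:
```python
from h import *
im=grab('wrist')['frame']
cv2.imwrite('pics/w17.png',cv2.resize(im[55:175,190:350],None,fx=4.9,fy=4.9,interpolation=2))
```

```text
(no output)
```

View pics/w17.png

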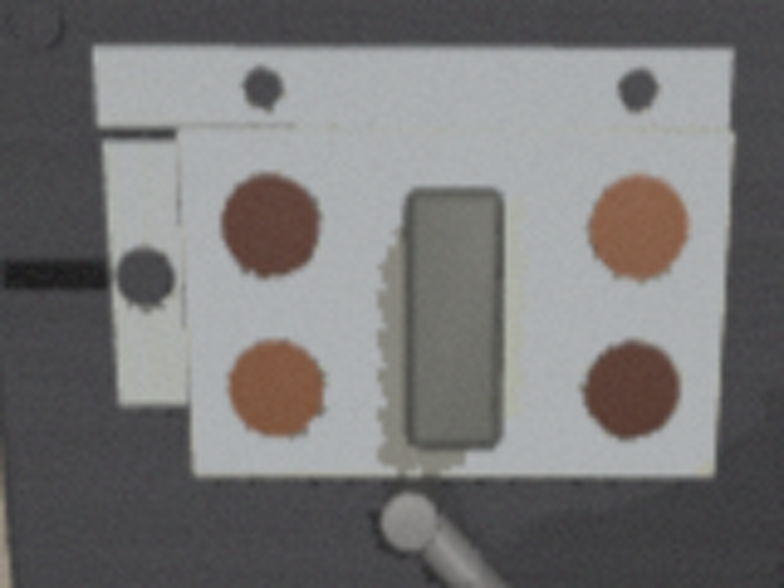

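There's no visible gap at the edge and only a hairline at the stop. Handing in.

```bash
python3 -c "
from h import *
print(manip.job_done());st()"
```

```text
the job is handed in; nothing more can be done
None
the job is handed in; nothing more can be done
```

The slide is mounted on the stage, against the fixed edge and the end stop, with the sprung arm pressing on it. I handed the job in at about 24 s of the 72 s allowed.

- **How it went:** I gripped the rib and pushed the arm tip back with the slide's long side (about 4 N). I lowered the slide flat behind the edge and let it ease over to the edge. Then I slid it along until the force rose about 2 N with no further motion, which was the stop. After that I let go and backed away.
- **Last checks:** The forces read about zero after release. The final pictures show the slide flat, flush with the edge, and the arm tip on its long side. The bottles and jar were never approached, and I took no picture of them at the end.
- **Less clean points:**
  - The downward press on the stage reached about 7 N for a moment while easing toward the edge. I backed it off to about 1 N before release.
  - A hairline, which I judged at about 0.2 mm or less by eye, shows between the slide's end and the stop in the last picture. By feel they were in contact just before release.
  - The stage's turn came out as −18.15° from the fixed cameras and −17.7° from the wrist camera. I used the wrist value.

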